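# Dry-lay a stone altar set on its ledger

## Robot

A 6-joint arm with a two-finger parallel gripper is mounted at the origin on the work surface. World frame = base frame: x ahead of the robot, y to its left, z up, the work surface at z = 0. Lengths are in m, angles in degrees, forces in N, time in s.
With the tool pointing down it reaches from about 0.35 to 0.875 m from the base axis. Payload 4.2 kg.
Tool frame: the origin (TCP) lies between the finger pads; the fingertips stand 17 mm ahead of it and the grasp point (between the pads) lies 2 mm behind it; z points along the fingers, y is the line along which they close (so a half turn about z gives the same grasp; the last joint's range is limited). The gripper opens to 87 mm and grips with 3 to 60 N. Pads are 19 mm wide; open, the fingers measure 117 mm over their backs; the gripper's body (75 mm by 190 mm) begins 51 mm behind the grasp point.
Start: joints at [-60.126, 22.042, 0.453, 0, -68.411, -14.817], TCP at [0.162, -0.604, 0.24] pointing down, gripper open.
Joint ranges: [-179.83, 179.83], [-69.29, 118.12], [-61.27, 80.66], [-181.25, 117.63], [-171.15, -9.14], [-177.46, 177.46]. Speed limits (degrees/s): [159.86, 159.86, 180, 180, 180, 180].

## Interface

Orientations are given as a 3x3 rotation matrix whose columns are the frame's x, y, z axes.
In Python, from station import r gives the robot as it stands.
- The arm moves only by the tool servo_tool, never from a script. Its argument "targets" is a list of rows, each a list of 5 numbers: the shift along the world's x, y, z in units of 30 mm (1.0 is 30 mm), then the turn about the world's z in rad, then the finger opening in mm, from 0 to 87. In form: [[x, y, z, turn, gripper], ...]. A call has exactly 5 rows; each row is the pose to reach, as a shift and turn from the pose commanded when the call began; what a row does not reach only later rows make up. A row lasts 1/12 s, in which the tool goes at most 41.7 mm and 7.16 degrees, less where a joint would pass 70% of its speed; a pose out of reach is approached as far as the arm can. A call with a gripper value outside its range is refused whole. The fingers move at their own pace and stop on an object; the grip force is fixed at half the most. Time passes only in rows, so rows that repeat a pose let the fingers close, or fill a call up. It gives the time, the measured TCP pose, the force, the opening and the grip force at its end, in the units of the state.
- r.sense(): the state, without advancing time (a new reading comes with each control period).
- r.capture(name): name is "scene" or "top" or "wrist"; returns a dict with "pixels" (480x640x3 uint8, red, green, blue), "fx", "fy", "cx", "cy" (pixels), "world_from_camera" (4x4, takes a point from camera to world coordinates). Camera axes: x right, y down, z forward; pixel columns grow to the right and rows downward; lengths in m; the calibration is good to about 2 mm. A picture is of the moment at which its call begins. There is no depth.
- r.finish_job(): hands the job in; it is judged then, once.
The state is a dict: "time_s": time; "joints": joint angles; "joint_velocities": joint speeds; "effort": joint torques, N m; "tcp_pos": TCP position; "ee_rot": TCP orientation; "wrist_force": force on the tool from outside, world axes, zero at the start; "moment": the same for the moment, N m; "gripper_width": opening from 0.0 (shut) to 1.0 (fully open); "gripper_force": force on a finger pad.
Only numpy, scipy, OpenCV 4.12 (cv2) and the standard library are available. Lean on these libraries where they do the work, as an engineer would, in place of code of your own. Each camera call takes 0.05 s, during which the arm holds its last target. There are 200 camera calls.

## Task

Dry-lay the stone altar set on the chalk crosses of the grey ledger slab, left and right being those of someone at the slab's front edge facing the black headstone: centre the rectangular plinth on the middle cross with its long side parallel to the headstone and the incense bowl centred on top of the plinth; centre the vase on the cross to the left of the plinth, the candlestick on the cross to its right, and the small cup on the cross in front of it. Keep every piece upright, set it down gently without dropping it, and leave all five standing free.

Things in the scene. Friction and masses are not known exactly. Their poses are not given: they have to be found in the camera images.
- ledger: fixed dark grey stone slab, clipped corners, 270 mm (x) by 300 mm (y), top 50 mm above the bench, turned any way. Black headstone with a sloping gold-framed face on its back edge: x = 84 to 130 mm, y = -95 to 95 mm, 60 mm above the slab. Origin: slab's centre, at bench level; x towards the headstone (back), y to the left of a person at the front edge facing the headstone, z up.
- cross_1: one of four alike white chalk crosses drawn on the ledger's top face, lines 90 mm long, 4 mm wide, flat. Which place it marks (middle, left, right, front) differs from start to start: tell it from where it lies on the ledger. Middle: within 9 mm of the slab's centre; left, right: 92 to 104 mm to +y, -y; front: 74 to 85 mm to -x. Origin at the crossing, axes as the ledger's.
- cross_2: one of four alike white chalk crosses drawn on the ledger's top face, lines 90 mm long, 4 mm wide, flat. Which place it marks (middle, left, right, front) differs from start to start: tell it from where it lies on the ledger. Middle: within 9 mm of the slab's centre; left, right: 92 to 104 mm to +y, -y; front: 74 to 85 mm to -x. Origin at the crossing, axes as the ledger's.
- cross_3: one of four alike white chalk crosses drawn on the ledger's top face, lines 90 mm long, 4 mm wide, flat. Which place it marks (middle, left, right, front) differs from start to start: tell it from where it lies on the ledger. Middle: within 9 mm of the slab's centre; left, right: 92 to 104 mm to +y, -y; front: 74 to 85 mm to -x. Origin at the crossing, axes as the ledger's.
- cross_4: one of four alike white chalk crosses drawn on the ledger's top face, lines 90 mm long, 4 mm wide, flat. Which place it marks (middle, left, right, front) differs from start to start: tell it from where it lies on the ledger. Middle: within 9 mm of the slab's centre; left, right: 92 to 104 mm to +y, -y; front: 74 to 85 mm to -x. Origin at the crossing, axes as the ledger's.
- plinth: rectangular pale stone block, 60 mm (its x) by 84 mm (its y) by 30 mm high, about 0.4 kg, with a flat top. Its origin is the centre of its underside, z up.
- bowl: incense bowl of pale stone, open and empty, round, 62 mm across and 50 mm high; straight sides from 24 mm up to the rim, narrowing below to a foot 38 mm across; about 0.2 kg. Its origin is the centre of its underside, z up.
- vase: tall round pale stone flower vase, 100 mm high, with a perforated steel disc in its mouth; straight collar 54 mm across from 68 mm up to the rim, slimmer below (36 mm waist, foot 44 mm across); about 0.35 kg. Its origin is the centre of its underside, z up.
- candlestick: pale stone candlestick, 100 mm high: square foot 56 by 56 by 12 mm, slim stem 24 mm across, and at the top a drum 40 mm across from 70 to 100 mm up, with a dark candle hole 22 mm wide; about 0.3 kg. Its origin is the centre of its underside, z up.
- cup: small plain round cup of pale stone, open and empty, 40 mm across and 40 mm high, straight sides from 13 mm up, foot 28 mm across; about 0.1 kg. Its origin is the centre of its underside, z up.

How it is judged:
By the outcome, as a careful person would: the job done as asked, in the order asked, and still so for the second after the job is handed in, with the robot touching nothing.
It also fails if it takes over 125 s, if anything falls off the work surface, if the arm or the gripper's body presses on something with over 40 N, if the wrist force passes 120 N, or if a joint passes its speed limit or range.

## Working session

There is one attempt and no reset: what is moved stays moved. The work goes in short steps, Python scripts to look and compute and a tool call to move; the robot and the scene stay as the last step left them, time stands still between calls to the robot, and variables do not carry over. Pictures are saved under pics/ and viewed, at most 14 in all, crops included, and the job is handed in when it is done.

Besides the shell and the picture viewer there is one more tool, called after "Request:" as a command line: name --pt "numbers of a row" for each row, then --argument value for the rest. servo_tool: Moves the arm, as the interface text tells. Its arguments: {"type":"object","properties":{"targets":{"type":"array","items":{"type":"array","items":{"type":"number"}}}},"required":["targets"]}

```bash
ls; mkdir -p pics; python3 - <<'E'
from station import r
import cv2,numpy as np
for n in("scene","top"):
    c=r.capture(n); cv2.imwrite(f"pics/{n}0.png",c["pixels"][:,:,::-1]); print(n,c["fx"],c["cx"],c["cy"],np.round(c["world_from_camera"],4).tolist())
s=r.sense();print(s)
E
```

```text
pics
scene 578.476795800014 320.2975445989284 240.02269129337432 [[-0.0213, 0.6065, -0.7948, 1.4535], [0.9997, 0.0034, -0.0242, 0.0016], [-0.012, -0.7951, -0.6064, 0.7633], [0.0, 0.0, 0.0, 1.0]]
top 564.9366405129189 327.2196225524872 230.7992279646147 [[0.012, -0.9857, 0.1683, 0.3013], [-0.9998, -0.0145, -0.0137, 0.0015], [0.016, -0.1681, -0.9856, 1.4339], [0.0, 0.0, 0.0, 1.0]]
{'time_s': 0.1, 'joints': array([-6.01272982e+01,  2.20854115e+01,  3.87149372e-01, -2.48589403e-02,
       -6.84099670e+01, -1.48165078e+01]), 'joint_velocities': array([-0.02783528, -0.12915055,  0.11975469,  0.02172596,  0.07622658,
        0.05134671]), 'effort': array([-3.86105303e-04, -3.91691530e+01,  1.87934482e+01,  4.23189774e+00,
        1.34551513e-02, -7.40957989e-05]), 'tcp_pos': array([ 0.16223897, -0.60305449,  0.23857695]), 'ee_rot': array([[-9.65713050e-01, -2.59611164e-01, -5.90995675e-04],
       [-2.59611820e-01,  9.65711303e-01,  1.83888648e-03],
       [ 9.33357424e-05,  1.92926614e-03, -9.99998135e-01]]), 'wrist_force': array([ 0.69487112, -0.4366769 ,  0.50921999]), 'moment': array([ 0.0186794 , -0.01332413,  0.05968028]), 'gripper_force': 0.0, 'gripper_width': 1.0023316611604545}
```

View pics/top0.png

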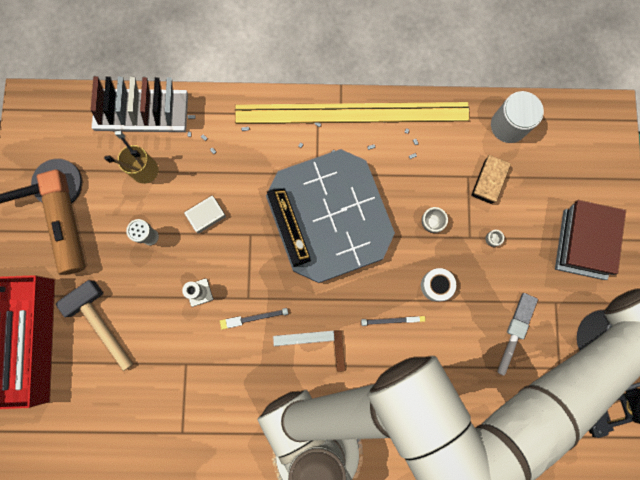

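View pics/scene0.png

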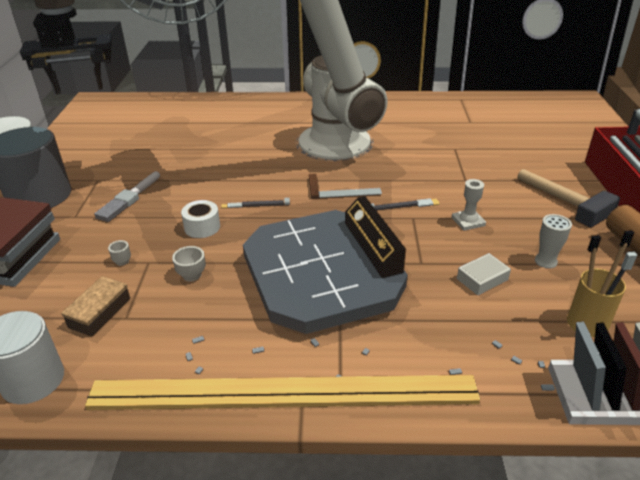

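The top view shows the slab centred near (332,215) with the headstone on its left at (290,227). The crosses are at (331,214) middle, (357,204) front, (353,248) left and (320,178) right. The pieces are the plinth (206,214), vase (140,231), candlestick (197,291), bowl (435,219) and cup (495,238). The scene view agrees.

```bash
cat >h.py <<'E'
from station import r
import cv2,numpy as np
def ray(c,uv,z):
    uv=np.atleast_2d(np.asarray(uv,float)); T=c["world_from_camera"]
    d=np.c_[(uv[:,0]-c["cx"])/c["fx"],(uv[:,1]-c["cy"])/c["fy"],np.ones(len(uv))]@T[:3,:3].T
    o=T[:3,3]; return (o+d*((z-o[2])/d[:,2])[:,None])[:,:2]
def proj(c,p):
    T=c["world_from_camera"]; q=(np.asarray(p,float)-T[:3,3])@T[:3,:3]
    return np.array([c["fx"]*q[0]/q[2]+c["cx"],c["fy"]*q[1]/q[2]+c["cy"]])
def blobs(m,amin):
    n,l,st,ce=cv2.connectedComponentsWithStats(m.astype(np.uint8))
    return [(l==i,st[i],ce[i]) for i in range(1,n) if st[i,4]>=amin]
E
python3 - <<'E'
from h import *
c=r.capture("top"); im=c["pixels"]; hsv=cv2.cvtColor(im,cv2.COLOR_RGB2HSV)
grey=(hsv[:,:,1]<60)&(hsv[:,:,2]>110); 
for nm,(u,v),w in(("plinth",(206,214),28),("bowl",(435,219),20),("vase",(140,231),22),("cand",(197,291),24),("cup",(495,238),14)):
    m=np.zeros_like(grey); m[v-w:v+w,u-w:u+w]=grey[v-w:v+w,u-w:u+w]
    b=max(blobs(m,20),key=lambda b:b[1][4]); print(nm,b[1],b[2].round(1))
ii=im.astype(int).min(2)
m=np.zeros_like(grey); m[150:282,268:398]=ii[150:282,268:398]>150
m[:,:312]&=False
for b in blobs(m,15):
    print("white",b[1],b[2].round(1),ray(c,b[2],.05).round(4))
out=cv2.resize(im[180:310,100:260],None,fx=4,fy=4,interpolation=2)
out2=cv2.resize(im[190:320,400:520],None,fx=4,fy=4,interpolation=2)
cv2.imwrite("pics/c1.png",cv2.resize(np.hstack([out,out2]),None,fx=.7,fy=.7)[:,:,::-1])
np.save("top.npy",im)
w=r.capture("wrist"); s=r.sense(); R=s["ee_rot"];T=w["world_from_camera"]
print("cam in tool",(R.T@(T[:3,3]-s["tcp_pos"])).round(4),(R.T@T[:3,:3]).round(3).tolist(),w["fx"],w["cx"],w["cy"])
E
```

```text
plinth [184 196  41  36 804] [204.  213.4]
bowl [422 207  26  25 467] [435.  219.6]
vase [126 219  24  23 399] [137.6 230.1]
cand [182 279  31  28 490] [197.7 292.2]
cup [488 230  17  16 192] [495.2 237.7]
white [312 162  25  33 153] [321.7 177.2] [[ 0.6747 -0.0022]]
white [313 187  62  45 350] [343.4 209. ] [[ 0.5935 -0.0577]]
white [336 231  35  35 187] [352.7 248.2] [[ 0.4947 -0.0813]]
cam in tool [ 0.0695 -0.0002 -0.1449] [[0.001, -0.967, -0.253], [1.0, 0.001, -0.0], [0.0, -0.253, 0.967]] 420.3232458751429 326.27811243678457 239.08004049257542
```

View pics/c1.png

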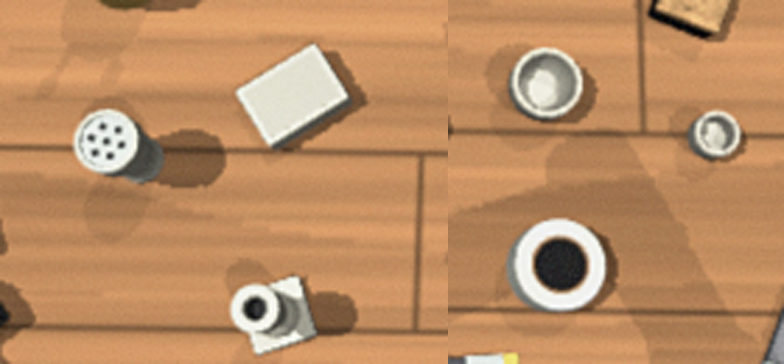

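The crop (scale 2.8) shows the plinth's four top corners at (316,44), (349,97), (275,146) and (237,95). The vase mouth is at (107,141), the candle drum at (255,308), the bowl rim at (546,83) and the cup rim at (715,134).

```bash
python3 - <<'E'
from h import *
c=r.capture("top")
P=ray(c,[(212.9,195.7),(224.6,214.6),(198.2,232.1),(184.6,213.9)],.03)
e=P-np.roll(P,-1,0); print("plinth",P.mean(0).round(4),np.linalg.norm(e,axis=1).round(4),np.degrees(np.arctan2(e[:,1],e[:,0])).round(1))
for n,p,z in(("bowl",(435,219.6),.05),("vase",(138.2,230.4),.1),("cand",(191.1,290),.1),("cup",(495.3,237.8),.04)):
    q=ray(c,p,z)[0]; print(n,q.round(4),np.hypot(*q).round(3))
for n,p in(("mid",(331,214)),("front",(357,204)),("left",(353,248)),("right",(320.5,178))): print(n,ray(c,p,.05)[0].round(4))
E
```

```text
plinth [0.5794 0.2908] [0.0579 0.0788 0.0588 0.0842] [  33.2  -54.5 -141.6  124.9]
bowl [ 0.5699 -0.2871] 0.638
vase [0.5233 0.4333] 0.679
cand [0.3835 0.3003] 0.487
cup [ 0.5276 -0.4401] 0.687
mid [ 0.5802 -0.0267]
front [ 0.6068 -0.0917]
left [ 0.4953 -0.0821]
right [0.6725 0.0008]
```

Request:
servo_tool --pt "0.5 0.4 0.2 0 87" --pt "1.3 1.1 0.4 0 87" --pt "2.2 1.8 0.7 0 87" --pt "3.1 2.6 1.0 0 87" --pt "4 3.3 1.2 0 87"

```text
time_s: 0.67
tcp_pos: [0.2833, -0.5034, 0.2764]
ee_rot: [[-0.966, -0.259, 0.001], [-0.259, 0.966, -0.001], [-0.0, -0.001, -1.0]]
wrist_force: [0.4, -0.6, -0.2]
gripper_width: 1.0
gripper_force: 0.0
```

Request:
servo_tool --pt "0.9 0.7 0.2 0 87" --pt "1.8 1.4 0.5 0 87" --pt "2.7 2.1 0.8 0 87" --pt "3.5 2.8 1.0 0 87" --pt "4.2 3.3 1.2 0 87"

```text
time_s: 1.08
tcp_pos: [0.4098, -0.4037, 0.3122]
ee_rot: [[-0.965, -0.261, 0.001], [-0.261, 0.965, 0.0], [-0.001, -0.0, -1.0]]
wrist_force: [0.0, 0.3, -0.5]
gripper_width: 0.999
gripper_force: 0.0
```

Request:
servo_tool --pt "0.9 0.7 0.2 0 87" --pt "1.8 1.4 0.5 0 87" --pt "2.7 2.1 0.8 0 87" --pt "3.5 2.8 1.0 0 87" --pt "3.8 3.3 1.2 0 87"

```text
time_s: 1.5
tcp_pos: [0.525, -0.3045, 0.347]
ee_rot: [[-0.965, -0.262, 0.0], [-0.262, 0.965, 0.0], [-0.0, 0.0, -1.0]]
wrist_force: [-0.2, -0.4, -0.2]
gripper_width: 1.0
gripper_force: 0.0
```

```bash
cat >>h.py <<'E'
import pickle
def snap(n,cam="wrist"):
    c=r.capture(cam); pickle.dump(c,open(n+".pkl","wb")); cv2.imwrite(f"pics/{n}.png",c["pixels"][:,:,::-1]); return c
def load(n): return pickle.load(open(n+".pkl","rb"))
E
python3 -c "
from h import *
snap('w1')"
```

Request:
servo_tool --pt "0.2 0.9 0.3 0 87" --pt "0.5 1.8 0.6 0 87" --pt "0.8 2.8 0.9 0 87" --pt "0.9 3.8 1.2 0 87" --pt "1 4.6 1.5 0 87"

```text
time_s: 1.97
tcp_pos: [0.5523, -0.1668, 0.3927]
ee_rot: [[-0.966, -0.26, -0.001], [-0.26, 0.966, 0.0], [0.0, 0.0, -1.0]]
wrist_force: [-0.3, 0.1, 0.2]
gripper_width: 0.996
gripper_force: 0.0
```

Request:
servo_tool --pt "0 1 0.1 0 87" --pt "0 2 0.2 0 87" --pt "0 3 0.3 0 87" --pt "0 3.8 0.4 0 87" --pt "0 4 0.4 0 87"

```text
time_s: 2.38
tcp_pos: [0.5523, -0.0459, 0.4052]
ee_rot: [[-0.965, -0.263, 0.001], [-0.263, 0.965, 0.001], [-0.002, 0.0, -1.0]]
wrist_force: [0.4, -0.0, 0.3]
gripper_width: 1.001
gripper_force: 0.0
```

```bash
python3 -c "
from h import *
snap('w2')"
```

```text
(no output)
```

View pics/w2.png

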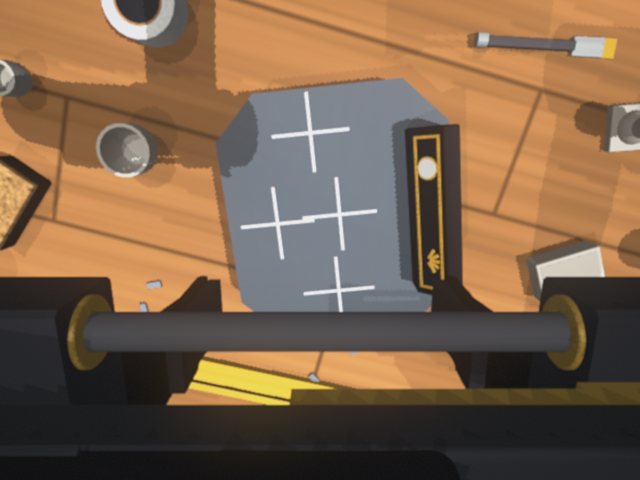

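View pics/w1.png

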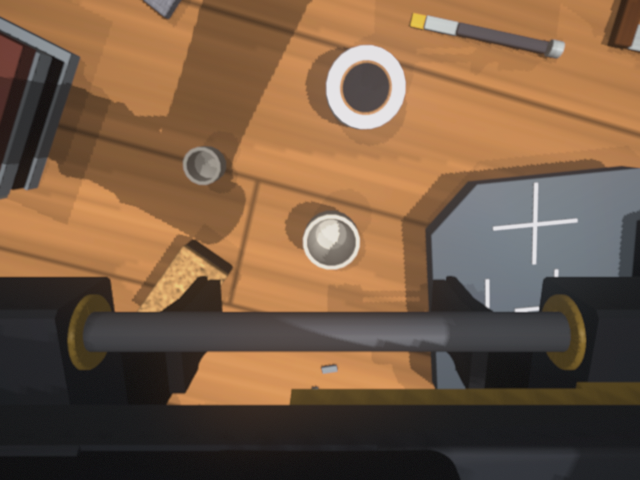

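Wrist view w2 shows the crosses at (311,132) left, (278,223) front, (340,213) middle and (339,291) right, with the headstone on the right. View w1 shows the bowl rim at (331,241) and the cup rim at (204,166).

```bash
cat >>h.py <<'E'
def cross(c,uv,d0,n=3):
    "centre (world) and arm directions of chalk cross near pixel uv; d0 guess of ledger x direction (world)"
    im=c["pixels"].astype(int); v,u=np.nonzero((im.min(2)>165)&(im.max(2)-im.min(2)<45))
    P=ray(c,np.c_[u,v],.05); C=ray(c,uv,.05)[0]; ax=np.array(d0)/np.hypot(*d0); ay=np.array([-ax[1],ax[0]])
    for _ in range(n):
        q=P-C; L=[]
        for a,b in((ax,ay),(ay,ax)):
            s=P[(abs(q@b)<.0045)&(abs(q@a)>.005)&(abs(q@a)<.033)]
            f=cv2.fitLine(s.astype(np.float32),cv2.DIST_HUBER,0,1e-5,1e-5).ravel()
            L.append((f[2:],f[:2]*np.sign(f[:2]@a),len(s)))
        (p,d,_),(p2,d2,_)=L; t=np.linalg.solve(np.c_[d,-d2],p2-p); C=p+t[0]*d; ax=d/np.hypot(*d); ay=d2
    return C,np.degrees(np.arctan2(ax[1],ax[0])),np.degrees(np.arctan2(ay[1],ay[0])),[l[2] for l in L]
E
python3 - <<'E'
from h import *
w=load('w2'); d0=(lambda a:a[1]-a[0])(ray(w,[(278,223),(377,211)],.05)); print(d0)
for n,p in(("left",(311,132)),("front",(278,223)),("mid",(340,213)),("right",(339,291))):
    C,a,b,k=cross(w,p,d0); print(n,C.round(4),a.round(1),b.round(1),k)
t=r.capture("top")
for n,p in(("left",(353,248)),("front",(357,204)),("mid",(331,214)),("right",(320.5,178))):
    C,a,b,k=cross(t,p,d0); print(n,C.round(4),a.round(1),b.round(1),k)
# rims: bowl & cup in w1
w=load('w1')
print(ray(w,(331.5,241),.05),ray(w,(203.5,166),.04))
E
```

```text
[-0.04601407  0.11200198]
left [ 0.4947 -0.0818] 111.0 -159.0 [229, 228]
front [ 0.6091 -0.093 ] 111.1 -159.0 [203, 199]
mid [ 0.5781 -0.0232] 111.4 -158.9 [205, 198]
right [0.6729 0.0026] 111.2 -158.9 [175, 159]
left [ 0.4952 -0.0815] 111.0 -159.0 [53, 49]
front [ 0.6094 -0.0925] 111.1 -159.7 [52, 31]
mid [ 0.5784 -0.0229] 111.4 -159.0 [54, 36]Traceback (most recent call last):
  File "<stdin>", line 7, in <module>
  File "h.py", line 25, in cross
    f=cv2.fitLine(s.astype(np.float32),cv2.DIST_HUBER,0,1e-5,1e-5).ravel()
      ~~~~~~~~~~~^^^^^^^^^^^^^^^^^^^^^^^^^^^^^^^^^^^^^^^^^^^^^^^^^
cv2.error: OpenCV(4.12.0) /io/opencv/modules/imgproc/src/linefit.cpp:50: error: (-215:Assertion failed) count > 0 in function 'fitLine2D_wods'
```

Crosses from the two cameras agree within 0.5 mm. Next I go over the plinth, turning to its short axis.

Request:
servo_tool --pt "0.1 0.9 -0.3 -0.12 87" --pt "0.2 2.1 -0.8 -0.24 87" --pt "0.3 3.3 -1.4 -0.36 87" --pt "0.4 4.5 -2.0 -0.48 87" --pt "0.4 5.7 -2.6 -0.6 87"

```text
time_s: 2.9
tcp_pos: [0.5648, 0.1224, 0.3255]
ee_rot: [[-0.941, 0.339, -0.0], [0.339, 0.941, -0.0], [-0.0, -0.0, -1.0]]
wrist_force: [1.5, 0.0, 0.5]
gripper_width: 0.998
gripper_force: 0.0
```

Request:
servo_tool --pt "0.1 1.2 -0.6 -0.12 87" --pt "0.2 2.4 -1.2 -0.24 87" --pt "0.3 3.6 -1.8 -0.36 87" --pt "0.4 4.7 -2.4 -0.48 87" --pt "0.5 5.5 -2.8 -0.6 87"

```text
time_s: 3.32
tcp_pos: [0.5929, 0.2699, 0.2383]
ee_rot: [[-0.634, 0.773, -0.025], [0.772, 0.634, 0.031], [0.04, 0.0, -0.999]]
wrist_force: [0.5, -0.5, 0.3]
gripper_width: 0.996
gripper_force: 0.0
```

```bash
python3 -c "
from h import *
snap('w3')"
```

```text
(no output)
```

View pics/w3.png

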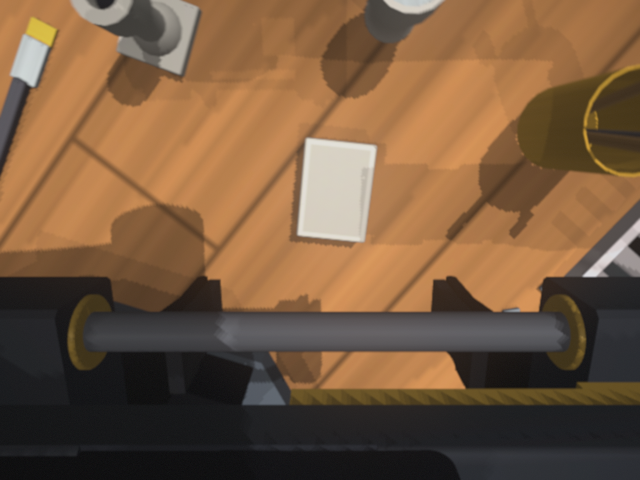

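The plinth's top shows its corners at about (305,139), (376,146), (363,241) and (298,236). The arm was still settling, so I hold briefly and measure again.

Request:
servo_tool --pt "0 0 0 0 87" --pt "0 0 0 0 87" --pt "0 0 0 0 87" --pt "0 0 0 0 87" --pt "0 0 0 0 87"

```text
time_s: 3.78
tcp_pos: [0.5953, 0.2647, 0.2423]
ee_rot: [[-0.629, 0.777, -0.02], [0.776, 0.63, 0.032], [0.038, 0.005, -0.999]]
wrist_force: [0.2, -0.6, -0.8]
gripper_width: 1.003
gripper_force: 0.0
```

```bash
cat >>h.py <<'E'
def topface(c,uv,z,w=75,thr=170):
    "min-area rectangle of the bright blob at pixel uv, taken on plane z"
    im=c["pixels"].astype(int); m=(im.max(2)-im.min(2)<45)&(im.min(2)>thr)
    b=min(blobs(m,60),key=lambda b:np.hypot(*(b[2]-uv)))
    cs=cv2.findContours(b[0].astype(np.uint8),cv2.RETR_EXTERNAL,cv2.CHAIN_APPROX_NONE)[0]
    P=ray(c,max(cs,key=len)[:,0,:],z); return P
def rect(P):
    (x,y),(w,h),a=cv2.minAreaRect((P*1000).astype(np.float32)); return np.round([x,y,w,h,a],1)
E
python3 - <<'E'
from h import *
s=r.sense(); print(s["tcp_pos"].round(4),s["ee_rot"].round(3).tolist())
c=snap('w4')
T=load('w3')
for thr in(130,150,170): print(rect(topface(T,(337,190),.03,thr=thr)),rect(topface(c,(337,205),.03,thr=thr)))
E
```

```text
[0.5953 0.2647 0.2423] [[-0.629, 0.777, -0.02], [0.776, 0.63, 0.032], [0.038, 0.005, -0.999]]
[581.9 294.8  59.5  83.4  33.4] [581.3 294.6  59.2  83.6  33.5]
[581.8 294.8  58.8  82.6  33.3] [581.3 294.7  58.8  82.7  33.5]
[581.9 294.8  58.1  81.9  33.4] [581.3 294.6  58.4  82.1  33.5]
```

```bash
python3 - <<'E'
from h import *
s=r.sense(); print(s["joints"].round(2),s["joint_velocities"].round(2))
t=r.capture("top"); 
for thr in(150,170): print(rect(topface(t,(204,213),.03,thr=thr)))
E
```

```text
[  37.19   24.71    5.86   -2.3   -70.97 -177.4 ] [ 0.38  0.26  0.   -0.13  0.05  0.01]
[581.4 294.9  60.1  83.2  33.5]
[581.4 294.5  58.6  82.5  33.5]
```

Request:
servo_tool --pt "0 0.2 0 0 87" --pt "0 0.4 0 0 87" --pt "0 0.4 0 0 87" --pt "0 0.4 0 0 87" --pt "0 0.4 0 0 87"

```text
time_s: 4.3
tcp_pos: [0.5971, 0.2749, 0.2406]
ee_rot: [[-0.635, 0.772, -0.025], [0.772, 0.635, 0.035], [0.043, 0.003, -0.999]]
wrist_force: [0.5, 0.6, 0.0]
gripper_width: 0.999
gripper_force: 0.0
```

```bash
python3 - <<'E'
from h import *
s=r.sense(); print(s["joints"].round(2),s["tcp_pos"].round(4),s["ee_rot"].round(3).tolist())
E
```

```text
[  37.66   25.43    6.88   -2.59  -71.36 -177.4 ] [0.5971 0.2749 0.2406] [[-0.635, 0.772, -0.025], [0.772, 0.635, 0.035], [0.043, 0.003, -0.999]]
```

Joint 6 is at its range end, so I turn the other way by 174° to the equivalent grasp.

Request:
servo_tool --pt "0 0 0 0.12 87" --pt "0 0 0 0.24 87" --pt "0 0 0 0.36 87" --pt "0 0 0 0.48 87" --pt "0 0 0 0.6 87"

```text
time_s: 4.72
tcp_pos: [0.5972, 0.2746, 0.2407]
ee_rot: [[-0.961, 0.274, -0.04], [0.273, 0.962, 0.015], [0.043, 0.003, -0.999]]
wrist_force: [-0.4, -0.1, -0.5]
gripper_width: 0.999
gripper_force: 0.0
```

Request:
servo_tool --pt "0 0 0 0.12 87" --pt "0 0 0 0.24 87" --pt "0 0 0 0.36 87" --pt "0 0 0 0.48 87" --pt "0 0 0 0.6 87"

```text
time_s: 5.13
tcp_pos: [0.5972, 0.2746, 0.2406]
ee_rot: [[-0.947, -0.317, -0.042], [-0.317, 0.948, -0.01], [0.043, 0.003, -0.999]]
wrist_force: [-0.1, 0.6, 0.1]
gripper_width: 1.0
gripper_force: 0.0
```

Request:
servo_tool --pt "0 0 0 0.12 87" --pt "0 0 0 0.24 87" --pt "0 0 0 0.36 87" --pt "0 0 0 0.48 87" --pt "0 0 0 0.6 87"

```text
time_s: 5.55
tcp_pos: [0.5972, 0.2746, 0.2406]
ee_rot: [[-0.603, -0.797, -0.029], [-0.797, 0.603, -0.032], [0.043, 0.004, -0.999]]
wrist_force: [-0.2, 0.3, 0.3]
gripper_width: 0.998
gripper_force: 0.0
```

Request:
servo_tool --pt "0 0 0 0.12 87" --pt "0 0 0 0.24 87" --pt "0 0 0 0.36 87" --pt "0 0 0 0.48 87" --pt "0 0 0 0.6 87"

```text
time_s: 5.97
tcp_pos: [0.5971, 0.2746, 0.2406]
ee_rot: [[-0.048, -0.999, -0.006], [-0.998, 0.048, -0.043], [0.043, 0.004, -0.999]]
wrist_force: [-0.1, -0.1, -0.1]
gripper_width: 1.0
gripper_force: 0.0
```

Request:
servo_tool --pt "0 0 0 0.12 87" --pt "0 0 0 0.24 87" --pt "0 0 0 0.36 87" --pt "0 0 0 0.48 87" --pt "0 0 0 0.6 87"

```text
time_s: 6.38
tcp_pos: [0.5971, 0.2746, 0.2406]
ee_rot: [[0.524, -0.851, 0.019], [-0.85, -0.525, -0.038], [0.043, 0.004, -0.999]]
wrist_force: [-0.0, -0.6, -1.2]
gripper_width: 1.002
gripper_force: 0.0
```

```bash
cat >>h.py <<'E'
def st(tx=None,ty=None,yaw=None,z=None):
    s=r.sense(); R=s["ee_rot"]; y=np.degrees(np.arctan2(R[1,1],R[0,1])); p=s["tcp_pos"]
    print("t",round(s["time_s"],2),"tcp",p.round(4),"yaw",y.round(2),"J",s["joints"].round(1),"w",round(s["gripper_width"]*87,1),"gf",round(s["gripper_force"],1),"F",s["wrist_force"].round(1),"tilt",R[:2,2].round(3))
    if tx is not None: print("units",((np.array([tx,ty,p[2] if z is None else z])-p)/.03).round(2),"turn",None if yaw is None else np.radians((yaw-y+90)%180-90).round(3))
E
python3 -c "
from h import *
st(.5814,.2947,33.5)"
```

```text
t 6.38 tcp [0.5971 0.2746 0.2406] yaw -148.36 J [ 39.8  25.1   4.5   2.6 -69.9  -9.1] w 87.2 gf 0.0 F [-0.  -0.6 -1.2] tilt [ 0.019 -0.038]
units [-0.52  0.67  0.  ] turn 0.032
```

The remaining 2.5° tilt is about the closing axis and stays fixed in the tool. Pieces picked and set down with it stay upright, so I keep it and stay clear of the joint 6 limit. Now I descend on the plinth.

Request:
servo_tool --pt "-0.2 0.3 -0.8 0.03 87" --pt "-0.4 0.5 -1.8 0.03 87" --pt "-0.52 0.67 -2.8 0.03 87" --pt "-0.52 0.67 -3.8 0.03 87" --pt "-0.52 0.67 -4.7 0.03 87"

```text
time_s: 6.8
tcp_pos: [0.5809, 0.2948, 0.0981]
ee_rot: [[0.545, -0.838, 0.02], [-0.837, -0.545, -0.038], [0.043, 0.004, -0.999]]
wrist_force: [0.2, 0.0, -0.6]
gripper_width: 1.003
gripper_force: 0.0
```

```bash
python3 -c "
from h import *
st(.5814,.2947,33.5,.021)"
```

```text
t 6.8 tcp [0.5809 0.2948 0.0981] yaw -146.95 J [ 42.2  31.5  -6.8   3.  -52.4 -11. ] w 87.3 gf 0.0 F [ 0.2  0.  -0.6] tilt [ 0.02  -0.038]
units [ 0.02 -0.   -2.57] turn 0.008
```

Request:
servo_tool --pt "0 0 -0.8 0.008 87" --pt "0 0 -1.6 0.008 87" --pt "0 0 -2.3 0.008 87" --pt "0 0 -2.55 0.008 87" --pt "0 0 -2.55 0.008 87"

```text
time_s: 7.22
tcp_pos: [0.5804, 0.2938, 0.0209]
ee_rot: [[0.551, -0.834, 0.017], [-0.833, -0.551, -0.041], [0.043, 0.008, -0.999]]
wrist_force: [-0.6, 0.2, 0.6]
gripper_width: 0.995
gripper_force: 0.0
```

Request:
servo_tool --pt "0 0 0 0 70" --pt "0 0 0 0 50" --pt "0 0 0 0 50" --pt "0 0 0 0 50" --pt "0 0 0 0 50"

```text
time_s: 7.63
tcp_pos: [0.582, 0.2951, 0.0244]
ee_rot: [[0.551, -0.834, 0.022], [-0.833, -0.552, -0.036], [0.042, 0.002, -0.999]]
wrist_force: [-0.1, 0.4, 0.9]
gripper_width: 0.705
gripper_force: 0.0
```

Request:
servo_tool --pt "0 0 0 0 50" --pt "0 0 0 0 50" --pt "0 0 0.1 0 50" --pt "0 0 0.4 0 50" --pt "0 0 0.8 0 50"

```text
time_s: 8.05
tcp_pos: [0.5801, 0.2937, 0.0457]
ee_rot: [[0.551, -0.834, 0.016], [-0.834, -0.551, -0.04], [0.043, 0.009, -0.999]]
wrist_force: [1.2, 0.4, -5.4]
gripper_width: 0.684
gripper_force: 30.0
```

```bash
python3 -c "
from h import *
st(.5783,-.0231,111.1,.17)"
```

```text
t 8.05 tcp [0.5801 0.2937 0.0457] yaw -146.56 J [ 42.1  35.   -9.4   3.2 -46.5 -10.9] w 59.5 gf 30.0 F [ 1.2  0.4 -5.4] tilt [ 0.016 -0.04 ]
units [ -0.06 -10.56   4.14] turn 1.355
```

Request:
servo_tool --pt "0 0 0.8 0 50" --pt "0 -0.1 1.7 0.1 50" --pt "0 -0.4 2.7 0.2 50" --pt "0 -0.9 3.6 0.3 50" --pt "0 -1.6 4.4 0.4 50"

```text
time_s: 8.47
tcp_pos: [0.5817, 0.2475, 0.1817]
ee_rot: [[0.836, -0.548, 0.036], [-0.547, -0.837, -0.025], [0.043, 0.001, -0.999]]
wrist_force: [1.3, 0.5, -4.3]
gripper_width: 0.685
gripper_force: 30.0
```

Request:
servo_tool --pt "0 -0.9 0.1 0.1 50" --pt "0 -1.9 0.1 0.2 50" --pt "0 -2.9 0.1 0.3 50" --pt "0 -3.9 0.1 0.4 50" --pt "0 -4.9 0.1 0.5 50"

```text
time_s: 8.88
tcp_pos: [0.5808, 0.0983, 0.1828]
ee_rot: [[0.996, -0.081, 0.042], [-0.081, -0.997, -0.007], [0.042, 0.003, -0.999]]
wrist_force: [1.2, -0.1, -4.6]
gripper_width: 0.686
gripper_force: 30.0
```

Request:
servo_tool --pt "0 -1.0 0 0.1 50" --pt "0 -2.0 0 0.2 50" --pt "0 -2.9 0 0.3 50" --pt "0 -3.6 0 0.4 50" --pt "0 -4.0 0 0.45 50"

```text
time_s: 9.3
tcp_pos: [0.5806, -0.0227, 0.1827]
ee_rot: [[0.933, 0.357, 0.04], [0.357, -0.934, 0.012], [0.042, 0.003, -0.999]]
wrist_force: [0.2, 1.2, -4.1]
gripper_width: 0.686
gripper_force: 30.0
```

Request:
servo_tool --pt "0 0 -0.2 0 50" --pt "0 0 -0.5 0 50" --pt "0 0 -0.9 0 50" --pt "0 0 -1.0 0 50" --pt "0 0 -1.0 0 50"

```text
time_s: 9.72
tcp_pos: [0.5803, -0.0196, 0.1505]
ee_rot: [[0.934, 0.356, 0.037], [0.356, -0.935, 0.011], [0.039, 0.002, -0.999]]
wrist_force: [0.4, 0.7, -3.4]
gripper_width: 0.686
gripper_force: 30.0
```

```bash
python3 -c "
from h import *
st(.5783,-.0231,111.1,.0745)
snap('w5')"
```

```text
t 9.72 tcp [ 0.5803 -0.0196  0.1505] yaw -69.16 J [ 14.   21.3 -14.5  -0.2 -52.   97. ] w 59.7 gf 30.0 F [ 0.4  0.7 -3.4] tilt [0.037 0.011]
units [-0.07 -0.12 -2.53] turn 0.004
```

View pics/w5.png

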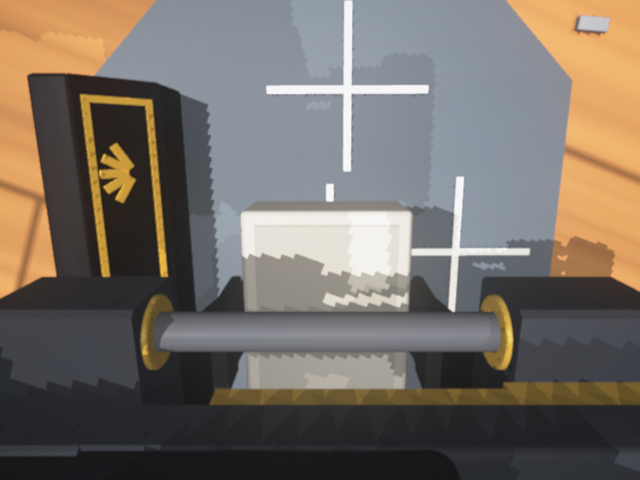

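The plinth is held square to the headstone, with its top face at (242..410, 212). The middle cross's arm shows behind it at (330,192) and the right cross is at (347,89).

Request:
servo_tool --pt "-0.07 -0.12 -0.4 0.004 50" --pt "-0.07 -0.12 -1.0 0.004 50" --pt "-0.07 -0.12 -1.6 0.004 50" --pt "-0.07 -0.12 -2.0 0.004 50" --pt "-0.07 -0.12 -2.1 0.004 50"

```text
time_s: 10.18
tcp_pos: [0.5784, -0.0234, 0.0875]
ee_rot: [[0.932, 0.36, 0.037], [0.359, -0.933, 0.012], [0.039, 0.003, -0.999]]
wrist_force: [0.3, 0.3, -3.9]
gripper_width: 0.687
gripper_force: 30.0
```

```bash
python3 -c "
from h import *
st(.5783,-.0231,111.1,.0715)"
```

```text
t 10.18 tcp [ 0.5784 -0.0234  0.0875] yaw -68.93 J [ 13.6  25.5 -18.7  -0.2 -43.7  97.6] w 59.7 gf 30.0 F [ 0.3  0.3 -3.9] tilt [0.037 0.012]
units [-0.    0.01 -0.53] turn 0.0
```

Request:
servo_tool --pt "0 0 -0.15 0 50" --pt "0 0 -0.3 0 50" --pt "0 0 -0.4 0 50" --pt "0 0 -0.45 0 50" --pt "0 0 -0.45 0 50"

```text
time_s: 10.6
tcp_pos: [0.5796, -0.0238, 0.0759]
ee_rot: [[0.932, 0.359, 0.041], [0.359, -0.933, 0.012], [0.043, 0.004, -0.999]]
wrist_force: [0.0, -0.8, -5.4]
gripper_width: 0.682
gripper_force: 30.0
```

Request:
servo_tool --pt "0 0 -0.02 0 50" --pt "0 0 -0.04 0 50" --pt "0 0 -0.06 0 50" --pt "0 0 -0.08 0 50" --pt "0 0 -0.08 0 50"

```text
time_s: 11.02
tcp_pos: [0.5797, -0.0238, 0.0743]
ee_rot: [[0.932, 0.359, 0.042], [0.359, -0.933, 0.012], [0.043, 0.004, -0.999]]
wrist_force: [-2.0, 0.4, 1.5]
gripper_width: 0.689
gripper_force: 30.0
```

Request:
servo_tool --pt "0 0 0.08 0 50" --pt "-0.02 0.01 0.08 0 50" --pt "-0.045 0.02 0.08 0 50" --pt "-0.045 0.02 0.04 0 50" --pt "-0.045 0.02 0.0 0 50"

```text
time_s: 11.43
tcp_pos: [0.578, -0.0232, 0.0742]
ee_rot: [[0.932, 0.36, 0.041], [0.36, -0.933, 0.012], [0.042, 0.004, -0.999]]
wrist_force: [-5.5, 1.6, 11.4]
gripper_width: 0.684
gripper_force: 30.0
```

Request:
servo_tool --pt "0 0 0 0 50" --pt "0 0 -0.02 0 50" --pt "0 0 -0.02 0 50" --pt "0 0 -0.02 0 62" --pt "0 0 -0.02 0 66"

```text
time_s: 11.85
tcp_pos: [0.5792, -0.0231, 0.0735]
ee_rot: [[0.932, 0.36, 0.044], [0.36, -0.933, 0.012], [0.045, 0.004, -0.999]]
wrist_force: [0.2, -0.5, -0.1]
gripper_width: 0.726
gripper_force: 0.0
```

Request:
servo_tool --pt "0 0 0 0 72" --pt "0 0 0 0 76" --pt "0 0 0 0 76" --pt "0 0 0 0 76" --pt "0 0 0 0 76"

```text
time_s: 12.27
tcp_pos: [0.5782, -0.0232, 0.0726]
ee_rot: [[0.932, 0.359, 0.041], [0.359, -0.933, 0.012], [0.043, 0.004, -0.999]]
wrist_force: [0.6, 0.1, 0.2]
gripper_width: 0.868
gripper_force: 0.0
```

Request:
servo_tool --pt "0 0 0.3 0 76" --pt "0 0 0.9 0 76" --pt "0 0 1.9 0 76" --pt "0 0 3 0 76" --pt "0 0 4.1 0 76"

```text
time_s: 12.68
tcp_pos: [0.5778, -0.0234, 0.1975]
ee_rot: [[0.932, 0.359, 0.041], [0.359, -0.933, 0.012], [0.042, 0.004, -0.999]]
wrist_force: [0.7, 0.2, 0.6]
gripper_width: 0.871
gripper_force: 0.0
```

Request:
servo_tool --pt "0 0 1 0 87" --pt "0 0 2.1 0 87" --pt "0 -0.4 3.2 0 87" --pt "0 -1 4.3 0 87" --pt "0 -2 5 0 87"

```text
time_s: 13.1
tcp_pos: [0.5787, -0.0826, 0.3509]
ee_rot: [[0.931, 0.362, 0.048], [0.362, -0.932, 0.012], [0.049, 0.006, -0.999]]
wrist_force: [0.9, -0.1, -0.0]
gripper_width: 0.996
gripper_force: 0.0
```

```bash
python3 - <<'E'
from h import *
st()
c=snap('w6'); uv=proj(c,[.5783,-.0231,.08]); print(uv)
for thr in(130,165): print(rect(topface(c,uv,.08,thr=thr)))
t=r.capture("top")
for thr in(130,165): print(rect(topface(t,proj(t,[.5783,-.0231,.08]),.08,thr=thr)))
E
```

```text
t 13.1 tcp [ 0.5787 -0.0826  0.3509] yaw -68.75 J [  7.6  13.6   4.2  -0.3 -77.8 103.8] w 86.7 gf 0.0 F [ 0.9 -0.1 -0. ] tilt [0.048 0.012]
[268.09543052 191.88678353]
[588.5 -39.4 218.3 170.7  58.5]
[577.4 -19.7  86.7  68.5  20.5]
[ 5.717e+02 -2.260e+01  8.460e+01  8.540e+01  3.000e-01]
[579.8 -29.   82.5  70.1  21. ]
```

View pics/w6.png

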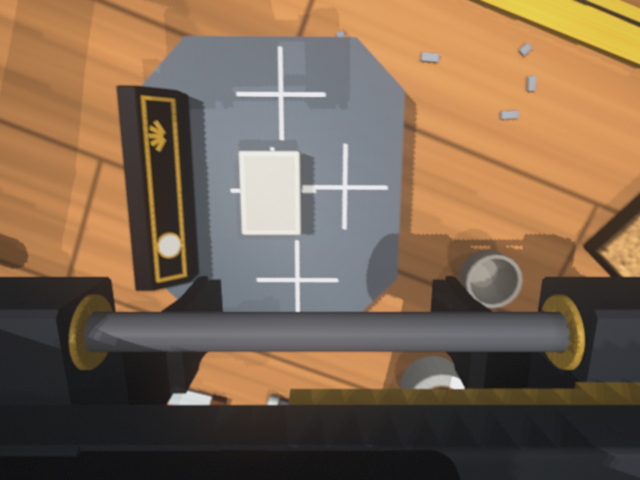

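The plinth's top face is at (240..300, 151..235), covering the middle cross, whose arm ends show on three sides. I measure it again with an opening that drops the chalk lines.

```bash
cat >>h.py <<'E'
def openrect(c,xyz,thr,k):
    im=c["pixels"].astype(int); m=((im.max(2)-im.min(2)<60)&(im.min(2)>thr)).astype(np.uint8)
    m=cv2.morphologyEx(m,cv2.MORPH_OPEN,cv2.getStructuringElement(cv2.MORPH_ELLIPSE,(k,k)))
    b=min(blobs(m,60),key=lambda b:np.hypot(*(b[2]-proj(c,xyz))))
    cs=cv2.findContours(b[0].astype(np.uint8),cv2.RETR_EXTERNAL,cv2.CHAIN_APPROX_NONE)[0]
    return rect(ray(c,cs[0][:,0,:],xyz[2]))
E
python3 - <<'E'
from h import *
c=load('w6')
for thr in(165,190): print(openrect(c,[.5783,-.0231,.08],thr,11))
t=r.capture("top")
for thr in(165,190): print(openrect(t,[.5783,-.0231,.08],thr,7))
E
```

```text
[577.6 -24.3  83.8  59.7  20.5]
[578.4 -24.5  82.5  58.6  21.2]
[577.8 -23.8  82.3  59.   21.1]
[578.  -23.4  81.7  57.9  21.1]
```

Plinth placed within 1 mm and at the right angle. Bowl and cup positions next.

```bash
python3 - <<'E'
from h import *
w=load('w1'); print(ray(w,(331.5,241),.05),ray(w,(203.5,166),.04), ray(load('w6'),(493,280),.05))
t=r.capture("top"); hsv=cv2.cvtColor(t["pixels"],cv2.COLOR_RGB2HSV)
for p,z in(([.57,-.288,.05],.05),([.5276,-.44,.04],.04)):
    uv=proj(t,p).astype(int); g=(hsv[:,:,1]<70)
    m=np.zeros_like(g); a=20; m[uv[1]-a:uv[1]+a,uv[0]-a:uv[0]+a]=g[uv[1]-a:uv[1]+a,uv[0]-a:uv[0]+a]
    b=max(blobs(m,30),key=lambda b:b[1][4]); cs=cv2.findContours(b[0].astype(np.uint8),0,1)[0][0]
    print(cv2.minEnclosingCircle((ray(t,cs[:,0,:],z)*1000).astype(np.float32)))
st(.571,-.2875,111.1,.15)
E
```

```text
[[ 0.57047449 -0.28675337]] [[ 0.52914711 -0.4392428 ]] [[ 0.57257401 -0.28778356]]
((570.849609375, -284.15283203125), 33.814857482910156)
((528.2255859375, -438.27301025390625), 23.896421432495117)
t 13.3 tcp [ 0.5778 -0.0836  0.3463] yaw -69.04 J [  7.4  13.7   3.8  -0.4 -77.6 103.6] w 87.0 gf 0.0 F [ 0.   0.4 -0.2] tilt [0.042 0.013]
units [-0.23 -6.8  -6.54] turn 0.002
```

Request:
servo_tool --pt "0 -0.8 -0.2 0 87" --pt "0 -1.9 -0.7 0 87" --pt "-0.1 -3.1 -1.2 0 87" --pt "-0.1 -4.3 -1.7 0 87" --pt "-0.2 -5.4 -2.3 0 87"

```text
time_s: 13.72
tcp_pos: [0.5718, -0.2457, 0.2748]
ee_rot: [[0.932, 0.361, 0.039], [0.36, -0.933, 0.013], [0.041, 0.002, -0.999]]
wrist_force: [1.3, 0.2, 0.8]
gripper_width: 1.002
gripper_force: 0.0
```

Request:
servo_tool --pt "0 -0.7 -0.8 0 87" --pt "0 -1.2 -1.8 0 87" --pt "0 -1.35 -2.9 0 87" --pt "0 -1.35 -4.0 0 87" --pt "0 -1.35 -4.9 0 87"

```text
time_s: 14.13
tcp_pos: [0.57, -0.2847, 0.1253]
ee_rot: [[0.933, 0.359, 0.035], [0.358, -0.933, 0.014], [0.038, -0.001, -0.999]]
wrist_force: [0.5, 0.2, -0.5]
gripper_width: 1.001
gripper_force: 0.0
```

Request:
servo_tool --pt "0 0 0 0 87" --pt "0 0 0 0 87" --pt "0 0 0 0 87" --pt "0 0 0 0 87" --pt "0 0 0 0 87"

```text
time_s: 14.55
tcp_pos: [0.5733, -0.2857, 0.1321]
ee_rot: [[0.932, 0.36, 0.045], [0.36, -0.933, 0.011], [0.046, 0.006, -0.999]]
wrist_force: [0.2, 0.5, -0.0]
gripper_width: 1.001
gripper_force: 0.0
```

```bash
python3 - <<'E'
from h import *
st(.5705,-.2868,111.1,.036)
c=snap('w7')
E
```

```text
t 14.55 tcp [ 0.5733 -0.2857  0.1321] yaw -68.91 J [-12.6  27.7  -6.3  -1.5 -53.6 124.5] w 87.1 gf 0.0 F [ 0.2  0.5 -0. ] tilt [0.045 0.011]
units [-0.09 -0.04 -3.2 ] turn 0.0
```

View pics/w7.png

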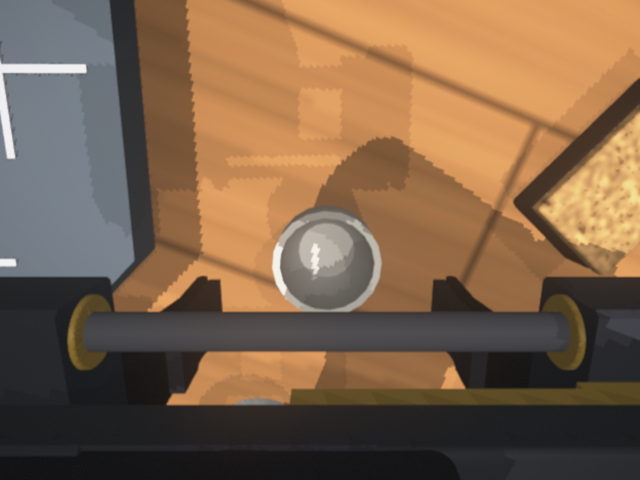

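The bowl rim spans (273..381, 207..314), centre about (327,260.5), which is midway between the fingers.

```bash
python3 - <<'E'
from h import *
b=ray(load('w7'),(327,260.5),.05)[0]; print(b)
st(b[0],b[1],111.1,.036)
E
```

```text
[ 0.57403807 -0.286882  ]
t 14.6 tcp [ 0.5731 -0.2857  0.1318] yaw -68.92 J [-12.6  27.7  -6.4  -1.5 -53.6 124.5] w 87.1 gf 0.0 F [-0.2  0.   0.3] tilt [0.044 0.011]
units [ 0.03 -0.04 -3.19] turn 0.0
```

Request:
servo_tool --pt "-0.02 -0.04 -0.5 0 87" --pt "-0.02 -0.04 -1.3 0 87" --pt "-0.02 -0.04 -2.2 0 87" --pt "-0.02 -0.04 -2.9 0 87" --pt "-0.02 -0.04 -3.2 0 87"

```text
time_s: 15.02
tcp_pos: [0.5702, -0.2864, 0.0316]
ee_rot: [[0.933, 0.359, 0.038], [0.358, -0.933, 0.013], [0.04, 0.001, -0.999]]
wrist_force: [-0.2, -0.5, 0.1]
gripper_width: 0.996
gripper_force: 0.0
```

Request:
servo_tool --pt "0 0 0 0 80" --pt "0 0 0 0 72" --pt "0 0 0 0 50" --pt "0 0 0 0 50" --pt "0 0 0 0 50"

```text
time_s: 15.43
tcp_pos: [0.5724, -0.2871, 0.0354]
ee_rot: [[0.932, 0.359, 0.044], [0.359, -0.933, 0.011], [0.045, 0.005, -0.999]]
wrist_force: [-0.9, 0.3, 2.5]
gripper_width: 0.709
gripper_force: 7.9
```

```bash
python3 -c "
from h import *
st()"
```

```text
t 15.43 tcp [ 0.5724 -0.2871  0.0354] yaw -68.94 J [-12.7  34.2 -11.2  -1.8 -42.4 125.1] w 61.7 gf 7.9 F [-0.9  0.3  2.5] tilt [0.044 0.011]
```

Request:
servo_tool --pt "0 0 0 0 50" --pt "0 0 0 0 50" --pt "0 0 0.1 0 50" --pt "0 0 0.4 0 50" --pt "0 0 0.9 0 50"

```text
time_s: 15.85
tcp_pos: [0.5696, -0.2863, 0.0589]
ee_rot: [[0.933, 0.359, 0.036], [0.358, -0.933, 0.014], [0.038, -0.0, -0.999]]
wrist_force: [0.4, -0.4, -2.0]
gripper_width: 0.703
gripper_force: 30.0
```

Request:
servo_tool --pt "0 0 0.8 0 50" --pt "0 0 1.8 0 50" --pt "0 0.1 2.9 0 50" --pt "0 0.6 3.9 0 50" --pt "0 1.4 4.7 0 50"

```text
time_s: 16.27
tcp_pos: [0.5715, -0.2461, 0.2042]
ee_rot: [[0.933, 0.357, 0.043], [0.357, -0.934, 0.011], [0.044, 0.005, -0.999]]
wrist_force: [0.3, 0.6, -2.7]
gripper_width: 0.7
gripper_force: 30.0
```

```bash
python3 -c "
from h import *
st(.578,-.0238,111.1,.125)"
```

```text
t 16.27 tcp [ 0.5715 -0.2461  0.2042] yaw -69.1 J [ -8.9  22.3  -4.   -1.1 -61.4 120.3] w 60.9 gf 30.0 F [ 0.3  0.6 -2.7] tilt [0.043 0.011]
units [ 0.22  7.41 -2.64] turn 0.003
```

Request:
servo_tool --pt "0.1 1 0 0 50" --pt "0.1 2.2 0 0 50" --pt "0.1 3.4 0 0 50" --pt "0.1 4.6 0 0 50" --pt "0.2 5.6 0 0 50"

```text
time_s: 16.68
tcp_pos: [0.5762, -0.0749, 0.2017]
ee_rot: [[0.932, 0.359, 0.04], [0.359, -0.933, 0.013], [0.042, 0.002, -0.999]]
wrist_force: [0.1, 0.1, -1.4]
gripper_width: 0.705
gripper_force: 30.0
```

Request:
servo_tool --pt "0 0.8 -0.1 0 50" --pt "0 1.4 -0.4 0 50" --pt "0 1.8 -1.0 0 50" --pt "0 1.8 -1.6 0 50" --pt "0 1.8 -2.0 0 50"

```text
time_s: 17.1
tcp_pos: [0.5761, -0.0219, 0.14]
ee_rot: [[0.932, 0.36, 0.038], [0.36, -0.933, 0.012], [0.04, 0.002, -0.999]]
wrist_force: [0.1, 0.3, -3.2]
gripper_width: 0.703
gripper_force: 30.0
```

Request:
servo_tool --pt "0 0 0 0 50" --pt "0 0 0 0 50" --pt "0 0 0 0 50" --pt "0 0 0 0 50" --pt "0 0 0 0 50"

```text
time_s: 17.52
tcp_pos: [0.5781, -0.0231, 0.1428]
ee_rot: [[0.932, 0.359, 0.043], [0.359, -0.933, 0.012], [0.045, 0.004, -0.999]]
wrist_force: [0.4, -0.4, -2.0]
gripper_width: 0.701
gripper_force: 30.0
```

```bash
python3 -c "
from h import *
st(.578,-.0238,111.1,.1165)"
```

```text
t 17.52 tcp [ 0.5781 -0.0231  0.1428] yaw -68.97 J [ 13.7  21.5 -15.6  -0.1 -50.4  97.4] w 61.0 gf 30.0 F [ 0.4 -0.4 -2. ] tilt [0.043 0.012]
units [-0.   -0.02 -0.88] turn 0.001
```

Request:
servo_tool --pt "0 -0.02 -0.25 0 50" --pt "0 -0.02 -0.5 0 50" --pt "0 -0.02 -0.68 0 50" --pt "0 -0.02 -0.75 0 50" --pt "0 -0.02 -0.75 0 50"

```text
time_s: 17.93
tcp_pos: [0.5769, -0.0237, 0.118]
ee_rot: [[0.932, 0.359, 0.039], [0.359, -0.933, 0.012], [0.04, 0.003, -0.999]]
wrist_force: [-0.0, -0.7, -1.7]
gripper_width: 0.702
gripper_force: 30.0
```

Request:
servo_tool --pt "0 0 -0.02 0 50" --pt "0 0 -0.05 0 50" --pt "0 0 -0.08 0 50" --pt "0 0 -0.11 0 50" --pt "0 0 -0.12 0 50"

```text
time_s: 18.35
tcp_pos: [0.5775, -0.0235, 0.1156]
ee_rot: [[0.932, 0.359, 0.041], [0.359, -0.933, 0.012], [0.043, 0.003, -0.999]]
wrist_force: [0.0, -0.1, -1.7]
gripper_width: 0.703
gripper_force: 30.0
```

Request:
servo_tool --pt "0 0 -0.01 0 50" --pt "0 0 -0.02 0 50" --pt "0 0 -0.03 0 50" --pt "0 0 -0.04 0 50" --pt "0 0 -0.04 0 50"

```text
time_s: 18.77
tcp_pos: [0.5776, -0.0235, 0.1153]
ee_rot: [[0.932, 0.36, 0.042], [0.359, -0.933, 0.012], [0.043, 0.004, -0.999]]
wrist_force: [-3.6, 0.6, 3.9]
gripper_width: 0.701
gripper_force: 30.0
```

Request:
servo_tool --pt "0 0 0 0 62" --pt "0 0 0 0 64" --pt "0 0 0 0 68" --pt "0 0 0 0 74" --pt "0 0 0 0 78"

```text
time_s: 19.18
tcp_pos: [0.5778, -0.0235, 0.1142]
ee_rot: [[0.932, 0.359, 0.041], [0.359, -0.933, 0.012], [0.043, 0.004, -0.999]]
wrist_force: [-0.1, 0.5, 0.0]
gripper_width: 0.846
gripper_force: 0.0
```

Request:
servo_tool --pt "0 0 0 0 80" --pt "0 0 0.3 0 80" --pt "0 0 1 0 80" --pt "0 0 1.9 0 80" --pt "0 0 3 0 80"

```text
time_s: 19.6
tcp_pos: [0.5765, -0.0237, 0.2044]
ee_rot: [[0.933, 0.359, 0.037], [0.359, -0.933, 0.011], [0.039, 0.003, -0.999]]
wrist_force: [0.9, 0.6, 0.3]
gripper_width: 0.913
gripper_force: 0.0
```

Request:
servo_tool --pt "0 0 1 0 87" --pt "0 0 2 0 87" --pt "0 0 3 0 87" --pt "0 0 3.8 0 87" --pt "0 0 4 0 87"

```text
time_s: 20.02
tcp_pos: [0.5792, -0.0237, 0.3306]
ee_rot: [[0.932, 0.36, 0.051], [0.359, -0.933, 0.013], [0.052, 0.007, -0.999]]
wrist_force: [1.0, -0.0, 0.0]
gripper_width: 0.996
gripper_force: 0.0
```

```bash
python3 - <<'E'
from h import *
st()
c=snap('w8'); t=snap('t8','top')
a=cv2.resize(t["pixels"][150:290,110:400],None,fx=2,fy=2,interpolation=2)
b=c["pixels"][60:340,100:520][:,:]
o=np.zeros((560,580,3),np.uint8); o[:280]=a; o[280:,:420]=b; cv2.imwrite("pics/c8.png",o[:,:,::-1])
E
```

```text
t 20.02 tcp [ 0.5792 -0.0237  0.3306] yaw -68.93 J [ 13.7  13.3   0.9  -0.  -74.6  97.4] w 86.7 gf 0.0 F [ 1. -0.  0.] tilt [0.051 0.013]
```

View pics/c8.png

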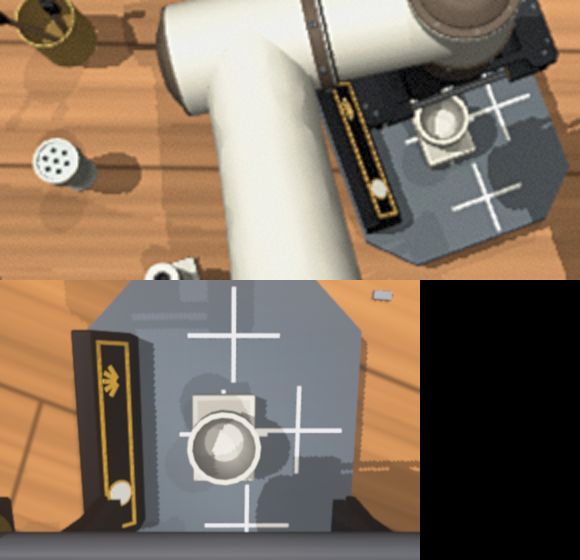

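Bowl stands on the plinth: rim centre about (324,229) in the wrist image and (330,209.5) in the top image. The vase mouth is at (138.5,230.5) in the top image.

```bash
python3 - <<'E'
from h import *
c=load('w8'); t=load('t8')
print(ray(c,(324.5,229),.13),ray(t,(330,209.7),.13),ray(t,(138.5,230.5),.1))
def circ(c,p,r_,thr):
    u,v=proj(c,p).astype(int); im=c["pixels"].astype(int); g=(im.max(2)-im.min(2)<50)&(im.min(2)>thr)
    m=np.zeros_like(g); m[v-r_:v+r_,u-r_:u+r_]=g[v-r_:v+r_,u-r_:u+r_]
    b=min(blobs(m,60),key=lambda b:np.hypot(*(b[2]-(u,v)))); k=cv2.findContours(b[0].astype(np.uint8),0,1)[0][0]
    return np.round(np.array(sum(map(list,cv2.fitEllipse(cv2.convexHull(k))[:2]),[])),1),ray(c,cv2.fitEllipse(cv2.convexHull(k))[0],p[2]).round(4)
for thr in(160,180,200): print(thr,circ(t,[.523,.433,.1],16,thr),circ(t,[.3835,.3003,.1],12,thr))
st(.523,.433,yaw=111.1,z=.26)
E
```

```text
[[ 0.57685345 -0.02503937]] [[ 0.57440072 -0.02264025]] [[0.52308769 0.43260961]]
160 (array([137.3, 229.9,  21.6,  23. ]), array([[0.5244, 0.4355]])) (array([193.2, 289.2,  20.4,  23.2]), array([[0.3855, 0.2954]]))
180 (array([137.5, 229.9,  21.2,  22.5]), array([[0.5244, 0.4351]])) (array([192.5, 288.4,  17.3,  24.5]), array([[0.3873, 0.2972]]))
200 (array([137.4, 229.8,  20.7,  22.2]), array([[0.5246, 0.4354]])) (array([190.4, 289.7,  15.7,  16.7]), array([[0.3843, 0.3021]]))
t 20.12 tcp [ 0.578  -0.0234  0.3266] yaw -68.95 J [ 13.7  13.4   0.6  -0.1 -74.4  97.4] w 86.8 gf 0.0 F [-0.   0.2  0.3] tilt [0.045 0.013]
units [-1.83 15.21 -2.22] turn 0.001
```

Request:
servo_tool --pt "0 0.7 -0.1 0 87" --pt "-0.1 1.8 -0.2 0 87" --pt "-0.2 2.9 -0.4 0 87" --pt "-0.4 4.0 -0.6 0 87" --pt "-0.6 5.1 -0.8 0 87"

```text
time_s: 20.53
tcp_pos: [0.5583, 0.1305, 0.298]
ee_rot: [[0.933, 0.358, 0.037], [0.358, -0.934, 0.011], [0.039, 0.003, -0.999]]
wrist_force: [-0.4, -0.0, 0.2]
gripper_width: 1.007
gripper_force: 0.0
```

Request:
servo_tool --pt "-0.1 1.1 -0.1 0 87" --pt "-0.2 2.2 -0.2 0 87" --pt "-0.4 3.3 -0.4 0 87" --pt "-0.5 4.4 -0.5 0 87" --pt "-0.6 5.5 -0.6 0 87"

```text
time_s: 20.95
tcp_pos: [0.5401, 0.2955, 0.28]
ee_rot: [[0.932, 0.359, 0.038], [0.359, -0.933, 0.01], [0.038, 0.005, -0.999]]
wrist_force: [0.7, -0.3, 0.0]
gripper_width: 0.998
gripper_force: 0.0
```

Request:
servo_tool --pt "-0.1 1.1 -0.2 0 87" --pt "-0.2 2.2 -0.4 0 87" --pt "-0.4 3.3 -0.6 0 87" --pt "-0.5 4.2 -0.7 0 87" --pt "-0.58 4.7 -0.8 0 87"

```text
time_s: 21.37
tcp_pos: [0.5227, 0.4377, 0.255]
ee_rot: [[0.932, 0.361, 0.038], [0.361, -0.932, 0.009], [0.039, 0.005, -0.999]]
wrist_force: [0.1, -0.1, 0.6]
gripper_width: 1.003
gripper_force: 0.0
```

Request:
servo_tool --pt "0 0 0 0 87" --pt "0 0 0 0 87" --pt "0 0 0 0 87" --pt "0 0 0 0 87" --pt "0 0 0 0 87"

```text
time_s: 21.78
tcp_pos: [0.5246, 0.4342, 0.2591]
ee_rot: [[0.933, 0.358, 0.041], [0.358, -0.934, 0.013], [0.043, 0.003, -0.999]]
wrist_force: [-0.4, -1.3, 0.9]
gripper_width: 0.998
gripper_force: 0.0
```

```bash
python3 - <<'E'
from h import *
st(.5244,.4352,yaw=111.1,z=.082)
c=snap('w9')
E
```

```text
t 21.78 tcp [0.5246 0.4342 0.2591] yaw -69.03 J [ 53.8  25.8   8.6   1.6 -70.8  56.6] w 86.9 gf 0.0 F [-0.4 -1.3  0.9] tilt [0.041 0.013]
units [-0.01  0.03 -5.9 ] turn 0.002
```

View pics/w9.png

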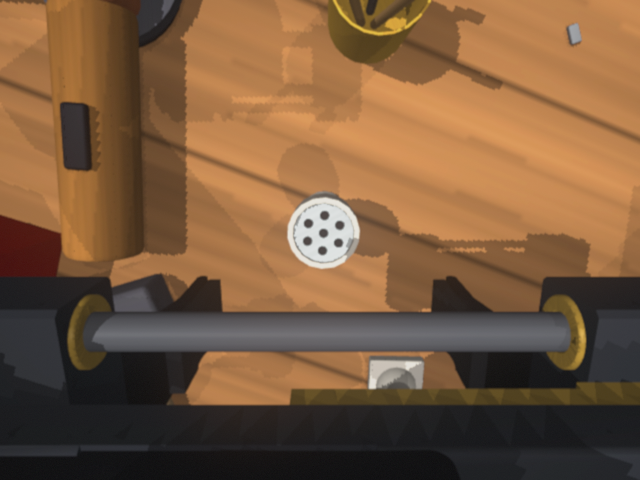

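The vase mouth is centred at about (323.5,232), between the fingers; the mallet at (100,130) is well clear.

```bash
python3 - <<'E'
from h import *
b=ray(load('w9'),(323.5,232.5),.1)[0]; print(b)
st(b[0],b[1],111.1,.082)
E
```

```text
[0.52491229 0.43550269]
t 21.83 tcp [0.5246 0.4344 0.2591] yaw -69.03 J [ 53.8  25.8   8.6   1.6 -70.8  56.6] w 87.3 gf 0.0 F [-0.3  0.4  0. ] tilt [0.042 0.013]
units [ 0.01  0.04 -5.9 ] turn 0.002
```

Request:
servo_tool --pt "0.01 0.03 -0.5 0 87" --pt "0.01 0.03 -1.2 0 87" --pt "0.01 0.03 -2 0 87" --pt "0.01 0.03 -2.8 0 87" --pt "0.01 0.03 -3.6 0 87"

```text
time_s: 22.25
tcp_pos: [0.5248, 0.4357, 0.1502]
ee_rot: [[0.933, 0.358, 0.042], [0.358, -0.934, 0.013], [0.044, 0.003, -0.999]]
wrist_force: [0.4, -0.1, 0.5]
gripper_width: 0.998
gripper_force: 0.0
```

Request:
servo_tool --pt "0 0 -0.7 0 87" --pt "0 0 -1.4 0 87" --pt "0 0 -2 0 87" --pt "0 0 -2.3 0 80" --pt "0 0 -2.3 0 75"

```text
time_s: 22.67
tcp_pos: [0.5237, 0.4348, 0.0792]
ee_rot: [[0.933, 0.358, 0.038], [0.358, -0.934, 0.009], [0.039, 0.006, -0.999]]
wrist_force: [-0.5, 0.6, 0.0]
gripper_width: 0.919
gripper_force: 0.0
```

Request:
servo_tool --pt "0 0 0 0 70" --pt "0 0 0 0 62" --pt "0 0 0 0 45" --pt "0 0 0 0 45" --pt "0 0 0 0 45"

```text
time_s: 23.08
tcp_pos: [0.5249, 0.4367, 0.0827]
ee_rot: [[0.932, 0.359, 0.042], [0.359, -0.933, 0.013], [0.044, 0.003, -0.999]]
wrist_force: [-0.2, -0.4, 1.5]
gripper_width: 0.612
gripper_force: 30.0
```

Request:
servo_tool --pt "0 0 0 0 45" --pt "0 0 0 0 45" --pt "0 0 0 0 45" --pt "0 0 0 0 45" --pt "0 0 0 0 45"

```text
time_s: 23.5
tcp_pos: [0.525, 0.4368, 0.0827]
ee_rot: [[0.932, 0.36, 0.043], [0.359, -0.933, 0.013], [0.044, 0.003, -0.999]]
wrist_force: [-0.2, -0.3, 5.6]
gripper_width: 0.608
gripper_force: 30.0
```

Request:
servo_tool --pt "0 0 0.2 0 45" --pt "0 0 0.7 0 45" --pt "0 0 1.4 0 45" --pt "0 -0.1 2.3 0 45" --pt "0 -0.4 3.2 0 45"

```text
time_s: 23.92
tcp_pos: [0.5233, 0.4244, 0.1759]
ee_rot: [[0.932, 0.36, 0.038], [0.36, -0.933, 0.009], [0.038, 0.005, -0.999]]
wrist_force: [-0.5, 0.8, -2.7]
gripper_width: 0.609
gripper_force: 30.0
```

```bash
python3 - <<'E'
from h import *
st(.4950,-.0817,111.1,.24)
E
```

```text
t 23.92 tcp [0.5233 0.4244 0.1759] yaw -68.91 J [ 53.4  28.4   0.7   1.6 -60.5  56.9] w 53.0 gf 30.0 F [-0.5  0.8 -2.7] tilt [0.038 0.009]
units [ -0.94 -16.87   2.14] turn 0.0
```

Request:
servo_tool --pt "0 -0.7 0.7 0 45" --pt "0 -1.6 1.4 0 45" --pt "-0.1 -2.6 2.0 0 45" --pt "-0.1 -3.6 2.4 0 45" --pt "-0.2 -4.7 2.5 0 45"

```text
time_s: 24.33
tcp_pos: [0.5187, 0.2829, 0.2539]
ee_rot: [[0.932, 0.36, 0.043], [0.36, -0.933, 0.014], [0.045, 0.002, -0.999]]
wrist_force: [1.3, 0.3, -2.5]
gripper_width: 0.61
gripper_force: 30.0
```

Request:
servo_tool --pt "0 -1.1 0 0 45" --pt "-0.1 -2.2 0 0 45" --pt "-0.1 -3.4 0 0 45" --pt "-0.2 -4.6 0 0 45" --pt "-0.3 -5.8 0 0 45"

```text
time_s: 24.75
tcp_pos: [0.508, 0.1077, 0.2512]
ee_rot: [[0.932, 0.359, 0.038], [0.359, -0.933, 0.012], [0.04, 0.003, -0.999]]
wrist_force: [0.6, -0.6, -2.9]
gripper_width: 0.614
gripper_force: 30.0
```

Request:
servo_tool --pt "-0.1 -1.2 0 0 45" --pt "-0.1 -2.4 0 0 45" --pt "-0.2 -3.6 0 0 45" --pt "-0.3 -4.8 0 0 45" --pt "-0.4 -5.8 0 0 45"

```text
time_s: 25.17
tcp_pos: [0.4958, -0.0665, 0.2513]
ee_rot: [[0.933, 0.358, 0.038], [0.358, -0.934, 0.013], [0.04, 0.002, -0.999]]
wrist_force: [-0.8, -0.4, -3.1]
gripper_width: 0.607
gripper_force: 30.0
```

Request:
servo_tool --pt "-0.03 -0.5 -0.2 0 45" --pt "-0.03 -0.55 -0.7 0 45" --pt "-0.03 -0.55 -1.4 0 45" --pt "-0.03 -0.55 -1.8 0 45" --pt "-0.03 -0.55 -2 0 45"

```text
time_s: 25.58
tcp_pos: [0.4941, -0.0813, 0.1894]
ee_rot: [[0.933, 0.358, 0.035], [0.358, -0.934, 0.013], [0.037, 0.001, -0.999]]
wrist_force: [-0.7, -0.5, -2.4]
gripper_width: 0.607
gripper_force: 30.0
```

```bash
python3 - <<'E'
from h import *
st(.4950,-.0817,111.1,.14)
E
```

```text
t 25.58 tcp [ 0.4941 -0.0813  0.1894] yaw -69.03 J [  9.   11.7 -22.   -0.5 -54.2 102.2] w 52.8 gf 30.0 F [-0.7 -0.5 -2.4] tilt [0.035 0.013]
units [ 0.03 -0.01 -1.65] turn 0.002
```

Request:
servo_tool --pt "0 0 -0.4 0 45" --pt "0 0 -0.9 0 45" --pt "0 0 -1.4 0 45" --pt "0 0 -1.6 0 45" --pt "0 0 -1.6 0 45"

```text
time_s: 26.0
tcp_pos: [0.4953, -0.081, 0.1428]
ee_rot: [[0.933, 0.359, 0.037], [0.359, -0.933, 0.012], [0.039, 0.002, -0.999]]
wrist_force: [-1.0, 0.5, -1.9]
gripper_width: 0.614
gripper_force: 30.0
```

Request:
servo_tool --pt "0 0 0 0 45" --pt "0 0 0 0 45" --pt "0 0 0 0 45" --pt "0 0 0 0 45" --pt "0 0 0 0 45"

```text
time_s: 26.42
tcp_pos: [0.4968, -0.0811, 0.145]
ee_rot: [[0.932, 0.359, 0.042], [0.359, -0.933, 0.012], [0.044, 0.004, -0.999]]
wrist_force: [-1.1, -0.0, -2.8]
gripper_width: 0.61
gripper_force: 30.0
```

```bash
python3 - <<'E'
from h import *
st(.4953,-.0815,111.1,.1330)
E
```

```text
t 26.42 tcp [ 0.4968 -0.0811  0.145 ] yaw -68.95 J [  9.   14.7 -25.4  -0.4 -47.4 102.3] w 53.1 gf 30.0 F [-1.1 -0.  -2.8] tilt [0.042 0.012]
units [-0.05 -0.01 -0.4 ] turn 0.001
```

Request:
servo_tool --pt "-0.05 -0.01 -0.1 0 45" --pt "-0.05 -0.01 -0.2 0 45" --pt "-0.05 -0.01 -0.3 0 45" --pt "-0.05 -0.01 -0.35 0 45" --pt "-0.05 -0.01 -0.35 0 45"

```text
time_s: 26.83
tcp_pos: [0.4947, -0.0815, 0.1333]
ee_rot: [[0.932, 0.359, 0.04], [0.359, -0.933, 0.012], [0.041, 0.003, -0.999]]
wrist_force: [0.0, -0.0, -2.7]
gripper_width: 0.613
gripper_force: 30.0
```

Request:
servo_tool --pt "0 0 -0.01 0 45" --pt "0 0 -0.03 0 45" --pt "0 0 -0.05 0 45" --pt "0 0 -0.06 0 45" --pt "0 0 -0.06 0 45"

```text
time_s: 27.25
tcp_pos: [0.4953, -0.0814, 0.1327]
ee_rot: [[0.932, 0.359, 0.042], [0.359, -0.933, 0.012], [0.043, 0.004, -0.999]]
wrist_force: [-0.8, 0.1, 0.7]
gripper_width: 0.61
gripper_force: 30.0
```

Request:
servo_tool --pt "0 0 -0.01 0 45" --pt "0 0 -0.02 0 45" --pt "0 0 -0.02 0 54" --pt "0 0 -0.02 0 56" --pt "0 0 -0.02 0 60"

```text
time_s: 27.67
tcp_pos: [0.4955, -0.0814, 0.1317]
ee_rot: [[0.932, 0.359, 0.042], [0.359, -0.933, 0.012], [0.044, 0.004, -0.999]]
wrist_force: [-0.4, -0.3, -0.0]
gripper_width: 0.658
gripper_force: 0.0
```

Request:
servo_tool --pt "0 0 0 0 66" --pt "0 0 0 0 72" --pt "0 0 0 0 72" --pt "0 0 0.3 0 72" --pt "0 0 0.9 0 72"

```text
time_s: 28.08
tcp_pos: [0.4935, -0.0815, 0.1572]
ee_rot: [[0.933, 0.359, 0.036], [0.359, -0.933, 0.012], [0.038, 0.002, -0.999]]
wrist_force: [-0.1, 0.9, 0.8]
gripper_width: 0.822
gripper_force: 0.0
```

Request:
servo_tool --pt "0 0 0.9 0 72" --pt "0 0 1.9 0 72" --pt "0 0 2.9 0 80" --pt "-0.1 0.5 3.9 0 87" --pt "-0.2 1.3 4.7 0 87"

```text
time_s: 28.5
tcp_pos: [0.4893, -0.0432, 0.3028]
ee_rot: [[0.933, 0.357, 0.044], [0.357, -0.934, 0.012], [0.046, 0.005, -0.999]]
wrist_force: [0.9, -0.7, -0.1]
gripper_width: 0.954
gripper_force: 0.0
```

```bash
python3 - <<'E'
from h import *
st(.3845,.300,111.1,.26)
c=snap('w10')
im=c["pixels"].astype(int)
E
```

```text
t 28.5 tcp [ 0.4893 -0.0432  0.3028] yaw -69.1 J [ 13.9   5.1 -13.   -0.  -69.2  97. ] w 83.0 gf 0.0 F [ 0.9 -0.7 -0.1] tilt [0.044 0.012]
units [-3.49 11.44 -1.43] turn 0.004
```

View pics/w10.png

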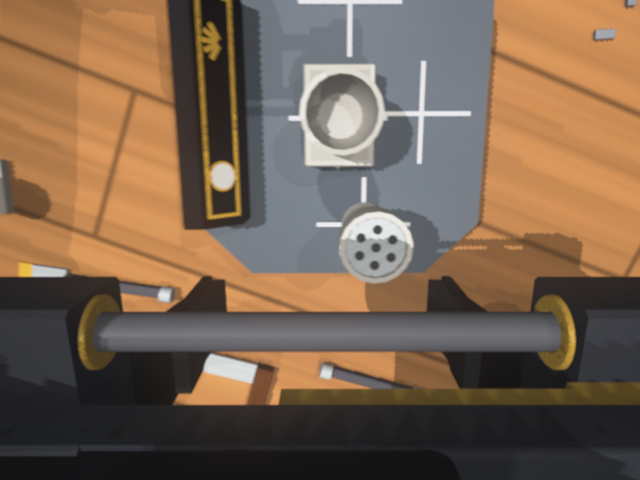

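The vase stands on the left cross (mouth at about (376,246)), and the bowl is on the plinth at (342,112). Next the candlestick, whose foot is already square to the tool at this angle.

Request:
servo_tool --pt "-0.3 0.9 0 0 87" --pt "-0.6 2 -0.1 0 87" --pt "-0.9 3.1 -0.1 0 87" --pt "-1.2 4.2 -0.2 0 87" --pt "-1.6 5.3 -0.2 0 87"

```text
time_s: 28.97
tcp_pos: [0.4403, 0.1178, 0.2938]
ee_rot: [[0.932, 0.359, 0.041], [0.359, -0.933, 0.012], [0.043, 0.003, -0.999]]
wrist_force: [1.0, -0.1, -0.4]
gripper_width: 0.997
gripper_force: 0.0
```

Request:
servo_tool --pt "-0.4 1.1 -0.1 0 87" --pt "-0.8 2.2 -0.2 0 87" --pt "-1.2 3.3 -0.3 0 87" --pt "-1.5 4.4 -0.4 0 87" --pt "-1.7 5.2 -0.5 0 87"

```text
time_s: 29.38
tcp_pos: [0.389, 0.2748, 0.2793]
ee_rot: [[0.932, 0.361, 0.042], [0.361, -0.933, 0.014], [0.044, 0.003, -0.999]]
wrist_force: [0.7, -0.3, 0.2]
gripper_width: 1.0
gripper_force: 0.0
```

Request:
servo_tool --pt "-0.1 0.5 -0.2 0 87" --pt "-0.19 0.9 -0.6 0 87" --pt "-0.19 0.9 -0.7 0 87" --pt "-0.19 0.9 -0.7 0 87" --pt "-0.19 0.9 -0.7 0 87"

```text
time_s: 29.8
tcp_pos: [0.3845, 0.2992, 0.2579]
ee_rot: [[0.932, 0.359, 0.041], [0.359, -0.933, 0.012], [0.043, 0.004, -0.999]]
wrist_force: [-0.1, -0.0, -0.6]
gripper_width: 1.0
gripper_force: 0.0
```

Request:
servo_tool --pt "0 0 0 0 87" --pt "0 0 0 0 87" --pt "0 0 0 0 87" --pt "0 0 0 0 87" --pt "0 0 0 0 87"

```text
time_s: 30.22
tcp_pos: [0.3845, 0.2993, 0.2578]
ee_rot: [[0.932, 0.359, 0.041], [0.359, -0.933, 0.012], [0.043, 0.003, -0.999]]
wrist_force: [0.0, -0.3, -0.3]
gripper_width: 0.998
gripper_force: 0.0
```

```bash
python3 - <<'E'
from h import *
c=load('w10'); print(ray(c,(376,246),.15),ray(c,(342,112),.13))
st(.3845,.301,111.1,.082)
c=snap('w11')
cv2.imwrite("pics/c11.png",cv2.resize(c["pixels"][120:320,220:440],None,fx=3,fy=3,interpolation=2)[:,:,::-1])
E
```

```text
[[ 0.49557795 -0.08128183]] [[ 0.57660741 -0.02361684]]
t 30.22 tcp [0.3845 0.2993 0.2578] yaw -68.97 J [ 58.1   6.5 -18.7   1.8 -63.   52.2] w 86.8 gf 0.0 F [ 0.  -0.3 -0.3] tilt [0.041 0.012]
units [ 0.    0.06 -5.86] turn 0.001
```

View pics/c11.png

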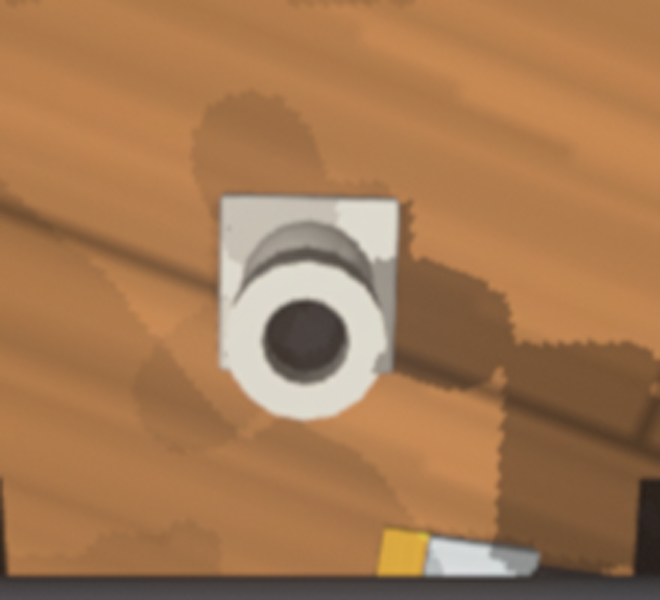

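The candle drum is centred at crop (307,340), i.e. pixel (322.3,233.3). The foot is square to the fingers and the approach is clear.

```bash
python3 - <<'E'
from h import *
b=ray(load('w11'),(322.3,233.3),.1)[0]; print(b)
st(b[0],b[1],111.1,.083)
E
```

```text
[0.3841522  0.30131267]
t 30.27 tcp [0.3845 0.2994 0.2577] yaw -68.96 J [ 58.1   6.5 -18.7   1.8 -63.   52.2] w 86.9 gf 0.0 F [-0.  -0.5  0.2] tilt [0.041 0.012]
units [-0.01  0.06 -5.82] turn 0.001
```

Request:
servo_tool --pt "-0.01 0.06 -0.5 0 87" --pt "-0.01 0.06 -1.3 0 87" --pt "-0.01 0.06 -2.2 0 80" --pt "-0.01 0.06 -3.1 0 75" --pt "-0.01 0.06 -4 0 70"

```text
time_s: 30.68
tcp_pos: [0.3841, 0.3015, 0.1368]
ee_rot: [[0.932, 0.359, 0.042], [0.359, -0.933, 0.013], [0.044, 0.003, -0.999]]
wrist_force: [-0.3, 0.7, -0.6]
gripper_width: 0.865
gripper_force: 0.0
```

Request:
servo_tool --pt "0 0 -0.7 0 70" --pt "0 0 -1.3 0 70" --pt "0 0 -1.7 0 70" --pt "0 0 -1.82 0 65" --pt "0 0 -1.82 0 60"

```text
time_s: 31.1
tcp_pos: [0.3838, 0.301, 0.0821]
ee_rot: [[0.932, 0.359, 0.04], [0.359, -0.933, 0.01], [0.041, 0.005, -0.999]]
wrist_force: [-0.3, 0.5, -0.1]
gripper_width: 0.738
gripper_force: 0.0
```

Request:
servo_tool --pt "0 0 0 0 55" --pt "0 0 0 0 48" --pt "0 0 0 0 30" --pt "0 0 0 0 30" --pt "0 0 0 0 30"

```text
time_s: 31.52
tcp_pos: [0.3843, 0.302, 0.0837]
ee_rot: [[0.932, 0.359, 0.042], [0.359, -0.933, 0.014], [0.044, 0.002, -0.999]]
wrist_force: [-1.8, 1.2, 2.0]
gripper_width: 0.453
gripper_force: 30.0
```

Request:
servo_tool --pt "0 0 0 0 30" --pt "0 0 0 0 30" --pt "0 0 0 0 30" --pt "0 0 0 0 30" --pt "0 0 0 0 30"

```text
time_s: 31.93
tcp_pos: [0.3844, 0.3021, 0.0836]
ee_rot: [[0.932, 0.36, 0.042], [0.359, -0.933, 0.014], [0.044, 0.003, -0.999]]
wrist_force: [-2.1, 1.8, 5.6]
gripper_width: 0.45
gripper_force: 30.0
```

Request:
servo_tool --pt "0 0 0.2 0 30" --pt "0 0 0.7 0 30" --pt "0 0 1.5 0 30" --pt "0.2 -0.1 2.5 0 30" --pt "0.6 -0.3 3.5 0 30"

```text
time_s: 32.35
tcp_pos: [0.4003, 0.2908, 0.1875]
ee_rot: [[0.932, 0.36, 0.037], [0.36, -0.933, 0.008], [0.037, 0.006, -0.999]]
wrist_force: [0.8, 0.5, -4.2]
gripper_width: 0.45
gripper_force: 30.0
```

```bash
python3 - <<'E'
from h import *
st(.6730,.0026,111.1,.28)
E
```

```text
t 32.35 tcp [0.4003 0.2908 0.1875] yaw -68.89 J [ 55.8  11.2 -23.9   1.9 -53.4  54.3] w 39.2 gf 30.0 F [ 0.8  0.5 -4.2] tilt [0.037 0.008]
units [ 9.09 -9.61  3.08] turn -0.0
```

Request:
servo_tool --pt "0.5 -0.5 0.6 0 30" --pt "1.1 -1.2 1.2 0 30" --pt "1.8 -1.9 1.7 0 30" --pt "2.5 -2.6 2.0 0 30" --pt "3.2 -3.4 2.1 0 30"

```text
time_s: 32.77
tcp_pos: [0.4985, 0.1893, 0.2518]
ee_rot: [[0.932, 0.36, 0.041], [0.359, -0.933, 0.013], [0.043, 0.003, -0.999]]
wrist_force: [1.4, 1.0, -2.6]
gripper_width: 0.45
gripper_force: 30.0
```

Request:
servo_tool --pt "0.7 -0.7 0 0 30" --pt "1.4 -1.5 0 0 30" --pt "2.1 -2.2 0 0 30" --pt "2.8 -3.0 0 0 30" --pt "3.5 -3.7 0 0 30"

```text
time_s: 33.18
tcp_pos: [0.6024, 0.0773, 0.249]
ee_rot: [[0.933, 0.358, 0.036], [0.358, -0.934, 0.011], [0.038, 0.002, -0.999]]
wrist_force: [-0.2, 1.2, -3.9]
gripper_width: 0.448
gripper_force: 30.0
```

Request:
servo_tool --pt "0.7 -0.7 0 0 30" --pt "1.4 -1.5 0 0 30" --pt "2.0 -2.1 0 0 30" --pt "2.4 -2.5 0 0 30" --pt "2.4 -2.5 -0.2 0 30"

```text
time_s: 33.6
tcp_pos: [0.6764, 0.0013, 0.2432]
ee_rot: [[0.934, 0.356, 0.039], [0.355, -0.935, 0.011], [0.041, 0.004, -0.999]]
wrist_force: [0.8, 1.1, -3.7]
gripper_width: 0.448
gripper_force: 30.0
```

Request:
servo_tool --pt "0 0 -0.4 0 30" --pt "0 0 -1.0 0 30" --pt "0 0 -1.7 0 30" --pt "0 0 -2.2 0 30" --pt "0 0 -2.2 0 30"

```text
time_s: 34.02
tcp_pos: [0.6707, 0.0043, 0.1725]
ee_rot: [[0.933, 0.358, 0.028], [0.358, -0.934, 0.011], [0.03, -0.001, -1.0]]
wrist_force: [-1.7, 0.4, -5.3]
gripper_width: 0.452
gripper_force: 30.0
```

Request:
servo_tool --pt "0 0 0 0 30" --pt "0 0 0 0 30" --pt "0 0 0 0 30" --pt "0 0 0 0 30" --pt "0 0 0 0 30"

```text
time_s: 34.43
tcp_pos: [0.6754, 0.0045, 0.18]
ee_rot: [[0.932, 0.359, 0.043], [0.359, -0.933, 0.013], [0.044, 0.004, -0.999]]
wrist_force: [-0.0, -0.6, -3.6]
gripper_width: 0.454
gripper_force: 30.0
```

```bash
python3 - <<'E'
from h import *
st(.6730,.0028,111.1,.140)
E
```

```text
t 34.43 tcp [0.6754 0.0045 0.18  ] yaw -68.94 J [ 14.   28.2   1.5  -0.1 -60.8  97.1] w 39.5 gf 30.0 F [-0.  -0.6 -3.6] tilt [0.043 0.013]
units [-0.08 -0.06 -1.33] turn 0.001
```

Request:
servo_tool --pt "-0.07 -0.06 -0.4 0 30" --pt "-0.07 -0.06 -0.8 0 30" --pt "-0.07 -0.06 -1.15 0 30" --pt "-0.07 -0.06 -1.3 0 30" --pt "-0.07 -0.06 -1.3 0 30"

```text
time_s: 34.85
tcp_pos: [0.6718, 0.0025, 0.1376]
ee_rot: [[0.933, 0.359, 0.037], [0.359, -0.933, 0.011], [0.039, 0.003, -0.999]]
wrist_force: [-0.4, 0.7, -3.6]
gripper_width: 0.449
gripper_force: 30.0
```

Request:
servo_tool --pt "0 0 0 0 30" --pt "0 0 0 0 30" --pt "0 0 -0.05 0 30" --pt "0 0 -0.1 0 30" --pt "0 0 -0.1 0 30"

```text
time_s: 35.27
tcp_pos: [0.6729, 0.0026, 0.1369]
ee_rot: [[0.932, 0.359, 0.041], [0.359, -0.933, 0.012], [0.043, 0.003, -0.999]]
wrist_force: [-0.5, 0.0, -3.6]
gripper_width: 0.452
gripper_force: 30.0
```

```bash
python3 - <<'E'
from h import *
st(.6735,.0028,111.1,.1336)
E
```

```text
t 35.27 tcp [0.6729 0.0026 0.1369] yaw -68.95 J [ 13.9  30.1  -1.8  -0.1 -55.7  97.2] w 39.3 gf 30.0 F [-0.5  0.  -3.6] tilt [0.041 0.012]
units [ 0.02  0.01 -0.11] turn 0.001
```

Request:
servo_tool --pt "0.01 0 -0.03 0 30" --pt "0.01 0 -0.06 0 30" --pt "0.01 0 -0.09 0 30" --pt "0.01 0 -0.1 0 30" --pt "0.01 0 -0.1 0 30"

```text
time_s: 35.68
tcp_pos: [0.6733, 0.0026, 0.1339]
ee_rot: [[0.932, 0.359, 0.041], [0.359, -0.933, 0.012], [0.043, 0.003, -0.999]]
wrist_force: [0.5, 0.3, -3.7]
gripper_width: 0.454
gripper_force: 30.0
```

Request:
servo_tool --pt "0 0 -0.01 0 30" --pt "0 0 -0.02 0 30" --pt "0 0 -0.03 0 30" --pt "0 0 -0.04 0 30" --pt "0 0 -0.04 0 30"

```text
time_s: 36.1
tcp_pos: [0.6734, 0.0027, 0.1338]
ee_rot: [[0.932, 0.36, 0.042], [0.359, -0.933, 0.012], [0.044, 0.004, -0.999]]
wrist_force: [-2.7, 0.6, 2.6]
gripper_width: 0.451
gripper_force: 30.0
```

Contact felt; I release, rise, and head for the cup.

Request:
servo_tool --pt "0 0 0 0 40" --pt "0 0 0 0 42" --pt "0 0 0 0 46" --pt "0 0 0 0 52" --pt "0 0 0 0 58"

```text
time_s: 36.52
tcp_pos: [0.6736, 0.0025, 0.1326]
ee_rot: [[0.932, 0.359, 0.042], [0.359, -0.933, 0.012], [0.043, 0.004, -0.999]]
wrist_force: [0.0, 0.7, -0.1]
gripper_width: 0.6
gripper_force: 0.0
```

Request:
servo_tool --pt "0 0 0 0 60" --pt "0 0 0 0 60" --pt "0 0 0.3 0 60" --pt "0 0 0.9 0 60" --pt "0 0 1.8 0 60"

```text
time_s: 36.93
tcp_pos: [0.6718, 0.0023, 0.1851]
ee_rot: [[0.933, 0.359, 0.035], [0.359, -0.933, 0.011], [0.037, 0.002, -0.999]]
wrist_force: [0.4, -0.2, 0.2]
gripper_width: 0.693
gripper_force: 0.0
```

Request:
servo_tool --pt "0 0 1 0 60" --pt "0 -0.1 2 0 60" --pt "0 -0.6 3 0 60" --pt "-0.2 -1.4 3.8 0 60" --pt "-0.4 -2.4 4.2 0 60"

```text
time_s: 37.35
tcp_pos: [0.6625, -0.0692, 0.3181]
ee_rot: [[0.931, 0.362, 0.049], [0.362, -0.932, 0.012], [0.05, 0.007, -0.999]]
wrist_force: [1.0, -1.0, -0.0]
gripper_width: 0.692
gripper_force: 0.0
```

```bash
python3 - <<'E'
from h import *
st(.5287,-.439,111.1,.20)
c=snap('w12'); t=snap('t12','top')
g=c["pixels"][0:320,60:580]
a=cv2.resize(t["pixels"][150:290,260:400],None,fx=2,fy=2,interpolation=2)
o=np.zeros((320,800,3),np.uint8); o[:,:520]=g; o[:280,520:]=a; cv2.imwrite("pics/c12.png",o[:,:,::-1])
E
```

```text
t 37.35 tcp [ 0.6625 -0.0692  0.3181] yaw -68.78 J [  7.8  22.6  12.5  -0.3 -77.  103.5] w 60.2 gf 0.0 F [ 1. -1. -0.] tilt [0.049 0.012]
units [ -4.46 -12.33  -3.94] turn -0.002
```

View pics/c12.png

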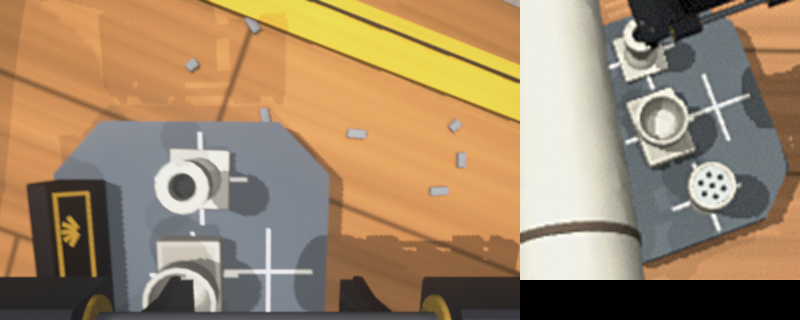

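The candlestick's foot (centre about (199,180)) covers the right cross, and bowl and vase are in place. I measure the rest by code. The cup keeps this same tool angle and gets a high grip, so the gripper's body clears the bowl and the vase.

Request:
servo_tool --pt "-0.2 -0.7 0 0 60" --pt "-0.6 -1.7 -0.1 0 60" --pt "-1.0 -2.8 -0.2 0 60" --pt "-1.4 -3.9 -0.3 0 60" --pt "-1.8 -5 -0.4 0 60"

```text
time_s: 37.87
tcp_pos: [0.6065, -0.2202, 0.3007]
ee_rot: [[0.932, 0.36, 0.041], [0.36, -0.933, 0.012], [0.043, 0.003, -0.999]]
wrist_force: [0.6, -0.2, 0.3]
gripper_width: 0.688
gripper_force: 0.0
```

Request:
servo_tool --pt "-0.4 -1.1 -0.2 0 65" --pt "-0.8 -2.2 -0.5 0 65" --pt "-1.2 -3.3 -0.8 0 65" --pt "-1.5 -4.3 -1.1 0 65" --pt "-1.9 -5.2 -1.4 0 65"

```text
time_s: 38.28
tcp_pos: [0.5497, -0.3769, 0.2582]
ee_rot: [[0.932, 0.359, 0.041], [0.359, -0.933, 0.012], [0.043, 0.003, -0.999]]
wrist_force: [-0.4, 0.2, -0.5]
gripper_width: 0.743
gripper_force: 0.0
```

Request:
servo_tool --pt "-0.2 -0.8 -0.2 0 65" --pt "-0.5 -1.5 -0.6 0 65" --pt "-0.75 -2.0 -1.1 0 65" --pt "-0.76 -2.13 -1.4 0 65" --pt "-0.76 -2.13 -1.5 0 65"

```text
time_s: 38.7
tcp_pos: [0.5263, -0.4395, 0.2112]
ee_rot: [[0.933, 0.357, 0.038], [0.357, -0.934, 0.014], [0.04, -0.0, -0.999]]
wrist_force: [0.4, 0.3, -0.9]
gripper_width: 0.748
gripper_force: 0.0
```

Request:
servo_tool --pt "0 0 0 0 65" --pt "0 0 0 0 65" --pt "0 0 0 0 65" --pt "0 0 0 0 65" --pt "0 0 0 0 65"

```text
time_s: 39.12
tcp_pos: [0.5281, -0.4388, 0.2147]
ee_rot: [[0.932, 0.36, 0.042], [0.36, -0.933, 0.011], [0.044, 0.005, -0.999]]
wrist_force: [-0.6, -0.4, -0.2]
gripper_width: 0.746
gripper_force: 0.0
```

```bash
python3 - <<'E'
from h import *
c=snap('w13'); hsv=cv2.cvtColor(c["pixels"],cv2.COLOR_RGB2HSV)
uv=proj(c,[.529,-.439,.04]); print("exp",uv)
for s in(60,80,100):
    m=(hsv[:,:,1]<s)&(np.arange(480)[:,None]<275); m=cv2.morphologyEx(m.astype(np.uint8),cv2.MORPH_CLOSE,np.ones((5,5)))
    b=min(blobs(m,300),key=lambda b:np.hypot(*(b[2]-uv))); k=max(cv2.findContours(b[0].astype(np.uint8),0,1)[0],key=len)
    e=cv2.fitEllipse(cv2.convexHull(k)); print(s,b[1],np.round(e[0],1),np.round(e[1],1),ray(c,e[0],.04))
st(.529,-.439,111.1,.035)
E
```

```text
exp [325.24474573 228.68842767]
60 [ 304  202   52   53 2111] [329.1 228.4] [50.9 52.5] [[ 0.53028327 -0.44170336]]
80 [ 304  202   52   53 2169] [329.  228.3] [51.6 53.3] [[ 0.53037286 -0.44164095]]
100 [ 303  201   53   55 2228] [328.9 228.2] [52.  54.3] [[ 0.53040628 -0.44151706]]
t 39.17 tcp [ 0.528  -0.4389  0.2145] yaw -68.89 J [-27.   28.3   7.5  -1.8 -67.4 138.8] w 65.1 gf 0.0 F [ 0.3  0.3 -0.1] tilt [0.042 0.012]
units [ 0.03 -0.   -5.98] turn -0.0
```

Request:
servo_tool --pt "0.07 -0.08 -0.5 0 65" --pt "0.07 -0.08 -1.3 0 65" --pt "0.07 -0.08 -2.2 0 65" --pt "0.07 -0.08 -3.1 0 65" --pt "0.07 -0.08 -4 0 65"

```text
time_s: 39.58
tcp_pos: [0.5298, -0.4416, 0.0933]
ee_rot: [[0.932, 0.36, 0.042], [0.359, -0.933, 0.011], [0.044, 0.004, -0.999]]
wrist_force: [0.4, -1.1, 0.1]
gripper_width: 0.748
gripper_force: 0.0
```

Request:
servo_tool --pt "0 0 -0.7 0 65" --pt "0 0 -1.4 0 65" --pt "0 0 -1.8 0 65" --pt "0 0 -1.95 0 60" --pt "0 0 -1.95 0 58"

```text
time_s: 40.0
tcp_pos: [0.5293, -0.4415, 0.0344]
ee_rot: [[0.932, 0.359, 0.04], [0.359, -0.933, 0.013], [0.042, 0.002, -0.999]]
wrist_force: [-0.4, -0.0, 0.0]
gripper_width: 0.697
gripper_force: 0.0
```

Request:
servo_tool --pt "0 0 0 0 54" --pt "0 0 0 0 48" --pt "0 0 0 0 30" --pt "0 0 0 0 30" --pt "0 0 0 0 30"

```text
time_s: 40.42
tcp_pos: [0.53, -0.4419, 0.0364]
ee_rot: [[0.932, 0.359, 0.043], [0.359, -0.933, 0.011], [0.044, 0.005, -0.999]]
wrist_force: [0.2, 0.4, 2.1]
gripper_width: 0.447
gripper_force: 30.0
```

Request:
servo_tool --pt "0 0 0 0 30" --pt "0 0 0 0 30" --pt "0 0 0 0 30" --pt "0 0 0 0 30" --pt "0 0 0 0 30"

```text
time_s: 40.83
tcp_pos: [0.53, -0.442, 0.0364]
ee_rot: [[0.932, 0.36, 0.042], [0.359, -0.933, 0.011], [0.043, 0.005, -0.999]]
wrist_force: [-0.4, 2.1, 4.8]
gripper_width: 0.45
gripper_force: 30.0
```

Request:
servo_tool --pt "0 0 0.2 0 30" --pt "0 0 0.7 0 30" --pt "0 0 1.5 0 30" --pt "0.1 0.3 2.5 0 30" --pt "0.3 0.9 3.5 0 30"

```text
time_s: 41.25
tcp_pos: [0.5371, -0.4156, 0.1398]
ee_rot: [[0.933, 0.357, 0.038], [0.356, -0.934, 0.013], [0.04, 0.001, -0.999]]
wrist_force: [1.6, 0.4, -0.1]
gripper_width: 0.451
gripper_force: 30.0
```

```bash
python3 - <<'E'
from h import *
st(.6093,-.0928,111.1,.14)
E
```

```text
t 41.25 tcp [ 0.5371 -0.4156  0.1398] yaw -69.11 J [-24.8  31.    1.   -1.9 -58.3 136.7] w 39.2 gf 30.0 F [ 1.6  0.4 -0.1] tilt [0.038 0.013]
units [2.410e+00 1.076e+01 1.000e-02] turn 0.004
```

Request:
servo_tool --pt "0.2 0.9 0.6 0 30" --pt "0.4 2 1.2 0 30" --pt "0.7 3.1 1.7 0 30" --pt "1 4.3 2 0 30" --pt "1.2 5.5 2 0 30"

```text
time_s: 41.67
tcp_pos: [0.5759, -0.2487, 0.2027]
ee_rot: [[0.932, 0.359, 0.046], [0.359, -0.933, 0.011], [0.047, 0.006, -0.999]]
wrist_force: [0.9, 0.7, -1.2]
gripper_width: 0.455
gripper_force: 30.0
```

Request:
servo_tool --pt "0.3 1.2 0 0 30" --pt "0.5 2.4 0 0 30" --pt "0.8 3.6 0 0 30" --pt "1 4.6 0 0 30" --pt "1.2 5.2 0 0 30"

```text
time_s: 42.08
tcp_pos: [0.6103, -0.0906, 0.1998]
ee_rot: [[0.932, 0.361, 0.04], [0.361, -0.932, 0.013], [0.042, 0.002, -0.999]]
wrist_force: [0.6, 0.6, -1.2]
gripper_width: 0.451
gripper_force: 30.0
```

Request:
servo_tool --pt "0 0 0 0 30" --pt "0 0 -0.2 0 30" --pt "0 0 -0.5 0 30" --pt "0 0 -0.5 0 30" --pt "0 0 -0.5 0 30"

```text
time_s: 42.5
tcp_pos: [0.6095, -0.0949, 0.1838]
ee_rot: [[0.933, 0.358, 0.038], [0.357, -0.934, 0.012], [0.04, 0.003, -0.999]]
wrist_force: [-0.2, 0.0, -0.2]
gripper_width: 0.451
gripper_force: 30.0
```

```bash
python3 - <<'E'
from h import *
st(.6093,-.0928,111.1,.095)
E
```

```text
t 42.5 tcp [ 0.6095 -0.0949  0.1838] yaw -69.05 J [  5.9  22.7  -6.7  -0.5 -58.3 105.3] w 39.2 gf 30.0 F [-0.2  0.  -0.2] tilt [0.038 0.012]
units [-0.01  0.07 -2.96] turn 0.003
```

Request:
servo_tool --pt "0 0.04 -0.5 0 30" --pt "0 0.04 -1.2 0 30" --pt "0 0.04 -1.9 0 30" --pt "0 0.04 -2.5 0 30" --pt "0 0.04 -2.7 0 30"

```text
time_s: 42.92
tcp_pos: [0.6085, -0.0935, 0.1012]
ee_rot: [[0.933, 0.357, 0.036], [0.357, -0.934, 0.012], [0.038, 0.001, -0.999]]
wrist_force: [-0.9, 0.2, -1.4]
gripper_width: 0.448
gripper_force: 30.0
```

Request:
servo_tool --pt "0 0 0 0 30" --pt "0 0 0 0 30" --pt "0 0 0 0 30" --pt "0 0 0 0 30" --pt "0 0 0 0 30"

```text
time_s: 43.33
tcp_pos: [0.6112, -0.0925, 0.1055]
ee_rot: [[0.932, 0.359, 0.043], [0.359, -0.933, 0.012], [0.045, 0.004, -0.999]]
wrist_force: [0.4, 0.7, -0.8]
gripper_width: 0.452
gripper_force: 30.0
```

```bash
python3 - <<'E'
from h import *
st(.6093,-.0928,111.1,.0868)
E
```

```text
t 43.33 tcp [ 0.6112 -0.0925  0.1055] yaw -68.94 J [  6.2  27.3 -11.9  -0.6 -48.2 105.3] w 39.3 gf 30.0 F [ 0.4  0.7 -0.8] tilt [0.043 0.012]
units [-0.06 -0.01 -0.62] turn 0.001
```

Request:
servo_tool --pt "-0.07 -0.01 -0.2 0 30" --pt "-0.07 -0.01 -0.4 0 30" --pt "-0.07 -0.01 -0.52 0 30" --pt "-0.07 -0.01 -0.57 0 30" --pt "-0.07 -0.01 -0.57 0 30"

```text
time_s: 43.75
tcp_pos: [0.6082, -0.0928, 0.0867]
ee_rot: [[0.932, 0.359, 0.04], [0.359, -0.933, 0.012], [0.042, 0.003, -0.999]]
wrist_force: [0.5, -1.0, -0.6]
gripper_width: 0.453
gripper_force: 30.0
```

Request:
servo_tool --pt "0 0 0 0 30" --pt "0 0 -0.02 0 30" --pt "0 0 -0.04 0 30" --pt "0 0 -0.06 0 30" --pt "0 0 -0.06 0 30"

```text
time_s: 44.17
tcp_pos: [0.6087, -0.0928, 0.0864]
ee_rot: [[0.932, 0.36, 0.042], [0.359, -0.933, 0.012], [0.043, 0.004, -0.999]]
wrist_force: [-2.0, 0.5, 4.9]
gripper_width: 0.452
gripper_force: 30.0
```

Contact. I release with a small opening to stay clear of the plinth and bowl.

Request:
servo_tool --pt "0 0 0 0 40" --pt "0 0 0 0 41" --pt "0 0 0 0 43" --pt "0 0 0 0 46" --pt "0 0 0 0 48"

```text
time_s: 44.58
tcp_pos: [0.6084, -0.0929, 0.085]
ee_rot: [[0.932, 0.359, 0.041], [0.359, -0.933, 0.012], [0.042, 0.003, -0.999]]
wrist_force: [-0.3, -0.1, 0.6]
gripper_width: 0.532
gripper_force: 0.0
```

Request:
servo_tool --pt "0 0 0 0 48" --pt "0 0 0 0 48" --pt "0 0 0.3 0 48" --pt "0 0 0.8 0 48" --pt "0 0 1.5 0 48"

```text
time_s: 45.0
tcp_pos: [0.6074, -0.0929, 0.1297]
ee_rot: [[0.933, 0.359, 0.037], [0.359, -0.933, 0.012], [0.039, 0.002, -0.999]]
wrist_force: [0.5, -1.6, 0.5]
gripper_width: 0.552
gripper_force: 0.0
```

Request:
servo_tool --pt "0 0 0.8 0 48" --pt "0 0 1.8 0 48" --pt "0 0 2.8 0 60" --pt "0 -0.3 3.8 0 60" --pt "0 -1 4.8 0 60"

```text
time_s: 45.42
tcp_pos: [0.6083, -0.1216, 0.2769]
ee_rot: [[0.931, 0.362, 0.042], [0.362, -0.932, 0.013], [0.044, 0.004, -0.999]]
wrist_force: [1.7, -0.4, -1.2]
gripper_width: 0.662
gripper_force: 0.0
```

Request:
servo_tool --pt "-0.5 -0.6 0.6 0 60" --pt "-1.0 -1.2 1.2 0 60" --pt "-1.4 -1.9 1.4 0 60" --pt "-1.6 -2.2 1.5 0 60" --pt "-1.6 -2.2 1.5 0 60"

```text
time_s: 45.83
tcp_pos: [0.5595, -0.1905, 0.3212]
ee_rot: [[0.933, 0.357, 0.044], [0.357, -0.934, 0.012], [0.045, 0.005, -0.999]]
wrist_force: [0.2, 0.3, -0.9]
gripper_width: 0.684
gripper_force: 0.0
```

Request:
servo_tool --pt "0 0 0 0 60" --pt "0 0 0 0 60" --pt "0 0 0 0 60" --pt "0 0 0 0 60" --pt "0 0 0 0 60"

```text
time_s: 46.25
tcp_pos: [0.5608, -0.1882, 0.3187]
ee_rot: [[0.932, 0.36, 0.04], [0.36, -0.933, 0.012], [0.042, 0.003, -0.999]]
wrist_force: [0.2, 0.4, -0.1]
gripper_width: 0.691
gripper_force: 0.0
```

```bash
python3 - <<'E'
from h import *
st(); c=snap('w14'); im=c["pixels"].astype(int)
for n,p,ht in(("cup",[.6093,-.0928,.09],20),("vase",[.495,-.0817,.15],27),("cand",[.673,.0026,.15],20),("bowl",[.578,-.0238,.13],31)):
    uv=proj(c,p); 
    for thr in(140,165):
        m=((im.max(2)-im.min(2)<60)&(im.min(2)>thr)).astype(np.uint8); m=cv2.morphologyEx(m,cv2.MORPH_CLOSE,np.ones((3,3)))
        R=ht/1000*c["fx"]/((c["world_from_camera"][2,3]-p[2]))
        yy,xx=np.mgrid[:480,:640]; m&=(np.hypot(xx-uv[0],yy-uv[1])<R*1.35)
        m=cv2.morphologyEx(m,cv2.MORPH_OPEN,cv2.getStructuringElement(cv2.MORPH_ELLIPSE,(5,5)))
        k=max(cv2.findContours(m,0,1)[0],key=cv2.contourArea); e=cv2.fitEllipse(cv2.convexHull(k))
        print(n,uv.round(1),"R",R.round(1),"c",np.round(e[0],1),np.round(e[1],1),"err mm",((ray(c,e[0],p[2])[0]-p[:2])*1000).round(1))
E
```

```text
t 46.25 tcp [ 0.5608 -0.1882  0.3187] yaw -68.89 J [ -3.3  15.3   2.2  -0.9 -74.7 114.6] w 60.2 gf 0.0 F [ 0.2  0.4 -0.1] tilt [0.04  0.012]
cup [242.4 127. ] R 22.3 c [241.3 127.6] [51.2 57.3] err mm [-0.8  0.7]
cup [242.4 127. ] R 22.3 c [243.9 127. ] [42.1 57.9] err mm [ 0.5 -1.3]
vase [166.9 259.7] R 35.8 c [169.2 260. ] [63.8 77.5] err mm [ 0.4 -1.8]
vase [166.9 259.7] R 35.8 c [167.6 260. ] [65.  71.5] err mm [-0.  -0.6]
cand [122.2 -20.2] R 26.6 c [123.7  -3.2] [30.7 45.7] err mm [-9.8 -3.7]
cand [122.2 -20.2] R 26.6 c [123.4  -7. ] [38.  48.2] err mm [-7.6 -2.9]
bowl [135.  130.3] R 38.7 c [138.7 128.9] [ 84.7 103.6] err mm [ 2.  -2.4]
bowl [135.  130.3] R 38.7 c [138.7 128.9] [ 84.  102.6] err mm [ 2.1 -2.4]
```

```bash
python3 - <<'E'
from h import *
c=load('w12'); print("cand",ray(c,(244,184.5),.15), "want .673 .0026")
r.finish_job(); print("done")
E
```

```text
cand [[ 6.74925245e-01 -8.25573114e-06]] want .673 .0026
the job is handed in; nothing more can be done
done
```

I placed all five pieces upright and free-standing, in the order asked, and handed the job in at about 46 s. By camera, the candlestick reads about 3 mm from its cross (an estimate from one earlier picture) and the others are within about 2 mm; no verdict was shown.

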